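# Put the carving gouges away in the drying cabinet

### The job

The carving class is over: lay every gouge that is out on the bench in a lane of the wooden tray, one to a lane and flat on the floor, with the handle towards the tray's pull and the cutting edge towards the cabinet (turn end for end those that lie the other way, without banging into the cabinet), then slide the loaded tray into the cabinet's bay until it is fully home. Also fit the desiccant cartridge in the port in the cabinet's top: lugs into the slots, press it down against the spring and twist it clockwise a quarter turn to the stop so that it stays locked. Leave the plaque, the eraser and the honing stone where they are.

Things in the scene. Friction and masses are not known exactly. Their poses are not given: they have to be found in the camera images.
- cabinet: Grey sheet-metal drying cabinet for edge tools, 190 deep (x) x 236 wide (y), top 151 above the bench, fixed on a plywood base board 260 wide, 12 thick, that runs 240 out in front as a loading shelf. Place and yaw vary. Origin: on the bench under the middle of the metal cabinet; z up, x from its louvred front (at x = -95) to its back, y to the left of one looking along x.
- bay (a point): Middle of the tray bay's mouth, on the base board (12 above the bench) at the cabinet's front face; axes as the cabinet's. The bay is an opening 220 wide at the foot of the front, ceiling 62 above the bench; two aluminium cheeks flare outwards 40 ahead of it. Its back wall, where the tray stops, is 180 behind this point.
- port (a point): Centre of the bayonet port in the cabinet's top, at the top face of its aluminium ring (152 above the bench); axes as the cabinet's. Ring 104 across, 5 thick; hole 64 diameter with two slots 17 wide reaching 43 from the axis, at the cabinet's +y and -y sides (black index lines). Lugs below the ring turn only CLOCKWISE seen from above, 90 degrees to a stop.
- seal (a joint): Rubber seal on a spring (1500 N/m, travel 0.012 m) inside the port, which pushes the cartridge up; its free top is 51 mm below the ring's top. Value: metres pushed down: 0 free, about 0.005 with the cartridge locked and let go (lugs then bear on the ring's underside), 0.009 with its flange pressed on the ring (13 N).
- cartridge: Desiccant cartridge, 100 tall, 0.25 kg, upright on the bench: white black-banded canister 60 diameter, 60 tall, foot bevelled, under a grey flange 88 diameter (60 to 68 above the foot). Origin: centre of the foot; z up, x along rib and lugs; either way round fits. Origin height above the bench: 100 resting in the slots, under 96 to turn, 92 pressed fully down, 96 locked.
- cartridge_rib (a point): Point to grip: 90 above the cartridge's foot, on its axis. The upright grip rib on the flange is 60 long (cartridge x), 24 thick (y), from 68 to 100 above the foot.
- cartridge_lug (a point): End of the +x bayonet lug: 40 from the axis, 48 above the foot. Two lugs, at +x and -x, in line with the rib and hidden by the flange from above, each 10 wide and 6 high (45 to 51 above the foot).
- tray: Wooden gouge tray, 176 long (x) x 212 wide (y), walls 30 high, 6 thick, floor 5 thick, 0.45 kg, lying on the base board in front of the bay, free to slide. Origin: centre of its underside, pull not counted; z up, x to its back end, which enters the bay first; a flat pull sticks out of the front (-x). Home in the bay its origin is at the cabinet's x = -3 mm, y within 4 of 0.
- tray_lane (a point): On the tray floor (5 above its underside) in the lane at the tray's y = +22, x = 0; axes as the tray's. Four lanes along x, at y = -66, -22, +22, +66, are formed by slots in two cross rails: handle slots 24 wide, rail 12 high at x = -68 to -58; blade slots 20 wide, rail 16 high at x = +42 to +52. A gouge lies on the floor with its middle near x = 0 (7 play each way).
- tray_pull (a point): Point to grip on the tray's pull, a flat wooden tongue 75 long (tray x = -163 to -88), 16 thick (y), 22 tall (6 to 28 above the tray's underside). The point is at the tray's x = -136, 17 above its underside; with the tray home it stands 44 out from the cabinet's front.
- plaque: Half-carved wooden plaque, 75 x 115 x 20, on the plywood carving board beyond the work; not to be moved. Origin: centre of its underside.
- eraser: White eraser in a blue sleeve, 52 x 22 x 12, on the bench; not to be moved. Origin: centre of its underside.
- stone: Honing stone on a dark wooden base, 120 x 55 x 14, on the bench; not to be moved. Origin: centre of its underside.
- gouge1: Short carving gouge, 150 long, 0.07 kg, lying flat (may be absent): wooden handle 90 long of 16 x 16 mm with eased edges (its x = -75 to +15 mm), steel flat blade 10 wide (x = +15 to +75 mm) at half the handle's height. Origin: middle of its length, on its underside; x points from the butt of the handle to the cutting edge. Grip the handle at about x = -25 mm, 8 above the underside.
- gouge1_tip (a point): Cutting edge of gouge1: 75 mm from its origin along x, 8 above its underside.
- gouge2: Short carving gouge, 150 long, 0.07 kg, lying flat (may be absent): wooden handle 90 long of 16 x 16 mm with eased edges (its x = -75 to +15 mm), steel narrow blade 6 wide (x = +15 to +75 mm) at half the handle's height. Origin: middle of its length, on its underside; x points from the butt of the handle to the cutting edge. Grip the handle at about x = -25 mm, 8 above the underside.
- gouge2_tip (a point): Cutting edge of gouge2: 75 mm from its origin along x, 8 above its underside.
- gouge3: Short carving gouge, 150 long, 0.07 kg, lying flat (may be absent): wooden handle 90 long of 16 x 16 mm with eased edges (its x = -75 to +15 mm), steel broad blade 12 wide (x = +15 to +75 mm) at half the handle's height. Origin: middle of its length, on its underside; x points from the butt of the handle to the cutting edge. Grip the handle at about x = -25 mm, 8 above the underside.
- gouge3_tip (a point): Cutting edge of gouge3: 75 mm from its origin along x, 8 above its underside.
- gouge4: Short carving gouge, 150 long, 0.07 kg, lying flat (may be absent): wooden handle 90 long of 16 x 16 mm with eased edges (its x = -75 to +15 mm), steel stout blade 8 wide (x = +15 to +75 mm) at half the handle's height. Origin: middle of its length, on its underside; x points from the butt of the handle to the cutting edge. Grip the handle at about x = -25 mm, 8 above the underside.
- gouge4_tip (a point): Cutting edge of gouge4: 75 mm from its origin along x, 8 above its underside.
There are look-alikes about, which are no part of the job. What is shaped like the cartridge but green, orange or pink is not meant.

How it is judged:
By the outcome, as a careful person would: the job done as asked, in the order asked, and still so for the second after the job is handed in, with the robot touching nothing.
Of gouge1, gouge2, gouge3, gouge4 only 2 to 4 are there at a start; the rules pass over those that are not, and their reading is None.
At some moment in a run one of gouge1, gouge2, gouge3, gouge4, tray may be knocked a few centimetres aside while the robot is not near it.
It also fails if it takes over 210 s, if anything falls off the work surface, if the arm or the gripper's body presses on something with over 40 N, if the wrist force passes 120 N, or if a joint passes its speed limit or range.

### The arm

A 7-joint arm with a two-finger parallel gripper is mounted at the origin on the work surface. World frame = base frame: x ahead of the robot, y to its left, z up, the work surface at z = 0. Lengths are in m, angles in rad, forces in N, time in s.
With the tool pointing down it reaches from about 0.425 to 0.875 m from the base axis. Payload 4.7 kg.
Tool frame: the origin (TCP) lies at the very end of the fingers, on their centre line; the grasp point (between the pads) lies 19 mm behind it; z points along the fingers, y is the line along which they close (so a half turn about z gives the same grasp; the last joint's range is limited). The gripper opens to 87 mm and grips with 3 to 60 N. Pads are 19 mm wide; open, the fingers measure 117 mm over their backs; the gripper's body (75 mm by 190 mm) begins 51 mm behind the grasp point.
Start: joints at [1.294, 0.321, -0.07, 1.45, 0.023, 1.371, -0.057], TCP at [0.186, -0.623, 0.223] pointing down, gripper open.
Joint ranges: [-2.86, 2.86], [-0.3, 2.09], [-1.38, 1.24], [0.06, 2.45], [-1.56, 4.7], [0.09, 2.05], [-2.69, 2.69]. Speed limits (rad/s): [2.57, 2.57, 3.14, 3.14, 3.14, 3.14, 3.14].

### API

Orientations are given as a unit quaternion [w, x, y, z].
In Python, from cell import bot gives the robot as it stands.
- The arm moves only by the tool carry_out, never from a script. Its argument "deltas" is a list that holds one entry, the list of rows, each a list of 4 numbers: the shift along the world's x, y, z in m, then the turn about the world's z in degrees. In form: [[[x, y, z, spin], ...]]. A call has 1 to 5 rows; each row is the pose to reach, as a shift and turn from the pose commanded when the call began; what a row does not reach only later rows make up. A row lasts 1/10 s, in which the tool goes at most 50 mm and 8.59 degrees, less where a joint would pass 70% of its speed; a pose out of reach is approached as far as the arm can. A call with a gripper value outside its range is refused whole. "hand" is the opening, from 0 (shut) to 1 (fully open), set as the call begins (left out, the last holds). The fingers move at their own pace and stop on an object; the grip force is fixed at half the most. Time passes only in rows, so rows that repeat a pose let the fingers close. It gives the time, the measured TCP pose, the force, the opening and the grip force at its end, in the units of the state.
- bot.get_obs(): the state, without advancing time (a new reading comes with each control period).
- bot.camera(name): name is "scene" or "top" or "wrist"; returns (picture, depth): 480x640x3 uint8, red, green, blue; 480x640 float32, m along the optical axis (not along the pixel's ray), 0 where there is no reading.
- bot.get_calibration(name): a dict with "camera_matrix" (3x3 intrinsics, pixels), "world_from_camera" (4x4, takes a point from camera to world coordinates). Camera axes: x right, y down, z forward; pixel columns grow to the right and rows downward; lengths in m; the calibration is good to about 2 mm. A picture is of the moment at which its call begins: read the wrist's pose just before it. get_calibration takes no time and is no camera call; for the wrist camera it gives the pose at the moment of the call.
- bot.job_done(): hands the job in; it is judged then, once.
The state is a dict: "time_s": time; "qpos": joint angles; "joint_vel": joint speeds; "tau": joint torques, N m; "eef_pos": TCP position; "tool_rot": TCP orientation; "force": force on the tool from outside, world axes, zero at the start; "ft_torque": the same for the moment, N m; "opening": opening from 0.0 (shut) to 1.0 (fully open); "grasp_force": force on a finger pad.
Only numpy, scipy, OpenCV 4.12 (cv2) and the standard library are available. Lean on these libraries where they do the work, as an engineer would, in place of code of your own. Each camera call takes 0.05 s, during which the arm holds its last target. There are 200 camera calls.

## Working session

There is one attempt and no reset: what is moved stays moved. The work goes in short steps, Python scripts to look and compute and a tool call to move; the robot and the scene stay as the last step left them, time stands still between calls to the robot, and variables do not carry over. Pictures are saved under pics/ and viewed, at most 14 in all, crops included, and the job is handed in when it is done.

Besides the shell and the picture viewer there is one more tool, called after "Request:" as name(argument=value, ...) on one line, values as JSON. carry_out: Moves the arm, as the interface text tells. Its arguments: {"type":"object","properties":{"deltas":{"type":"array"},"hand":{"type":"number"}},"required":["deltas"]}

```bash
ls; mkdir -p pics; cat > h.py <<'E'
import numpy as np, cv2
from cell import bot
def shot(name,fn=None):
    c=bot.get_calibration(name); p,d=bot.camera(name)
    if fn: cv2.imwrite('pics/'+fn+'.png',p[:,:,::-1]); np.savez('pics/'+fn+'.npz',p=p,d=d,K=c['camera_matrix'],T=c['world_from_camera'])
    return p,d,np.array(c['camera_matrix']),np.array(c['world_from_camera'])
def plane(uv,z,K,T):
    uv=np.atleast_2d(np.array(uv,float)); r=np.c_[uv,np.ones(len(uv))]@np.linalg.inv(K).T@T[:3,:3].T
    s=(z-T[2,3])/r[:,2]; return T[:3,3]+r*s[:,None]
def cloud(d,K,T):
    v,u=np.mgrid[:d.shape[0],:d.shape[1]]; r=np.stack([u,v,np.ones_like(u)],-1).astype(float)@np.linalg.inv(K).T
    return (r*d[...,None])@T[:3,:3].T+T[:3,3]
E
python3 - <<'E'
from h import *
o=bot.get_obs(); print(o)
for n in('top','scene'):
    p,d,K,T=shot(n,n+'0'); print(n,K,T)
E
```

```text
pics
{'time_s': 0.0, 'qpos': array([ 1.29409371,  0.32181703, -0.07007228,  1.45167324,  0.02260711,
        1.37079352, -0.05691638]), 'joint_vel': array([-0.00028392,  0.00066415,  0.00158664, -0.00134581, -0.00210147,
        0.00029408,  0.0010453 ]), 'tau': array([ 1.89170796e-04, -4.91285706e+01, -4.03959313e-01, -3.12524378e+01,
       -6.40598964e-02,  4.39020200e-02,  2.11754282e-04]), 'eef_pos': array([ 0.18615259, -0.62219739,  0.22146618]), 'tool_rot': array([-9.32684550e-04,  9.89447120e-01,  1.44891304e-01, -1.91772361e-04]), 'force': array([-0.19141685,  0.07827688, -0.47831546]), 'ft_torque': array([-0.01532075,  0.01673046, -0.00787508]), 'grasp_force': 0.0, 'opening': 0.9981189256704996}
top [[576.98433548   0.         314.98494676]
 [  0.         576.98433548 246.11976429]
 [  0.           0.           1.        ]] [[ 0.00749269 -0.99007667  0.14032834  0.35797157]
 [-0.99995817 -0.00668221  0.00624588 -0.09620462]
 [-0.0052462  -0.14036927 -0.99008532  1.56428603]
 [ 0.          0.          0.          1.        ]]
scene [[550.38431215   0.         316.07291317]
 [  0.         550.38431215 247.74904718]
 [  0.           0.           1.        ]] [[-0.26571311  0.71448607 -0.64722964  1.36421365]
 [ 0.96402765  0.2017087  -0.17310198  0.10128661]
 [ 0.0068729  -0.66994273 -0.74238097  1.0371061 ]
 [ 0.          0.          0.          1.        ]]
```

View pics/top0.png

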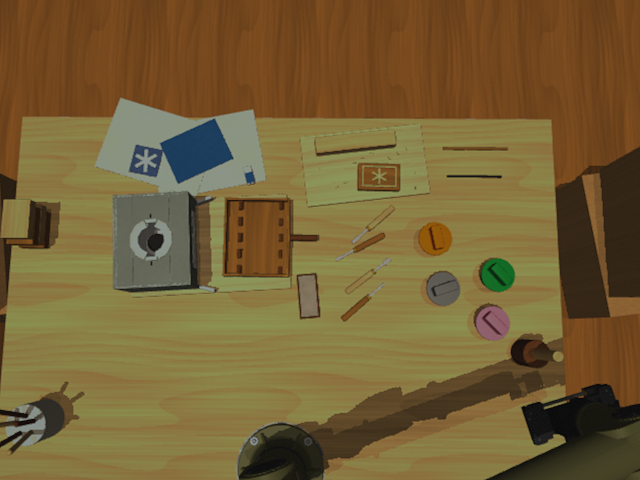

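View pics/scene0.png

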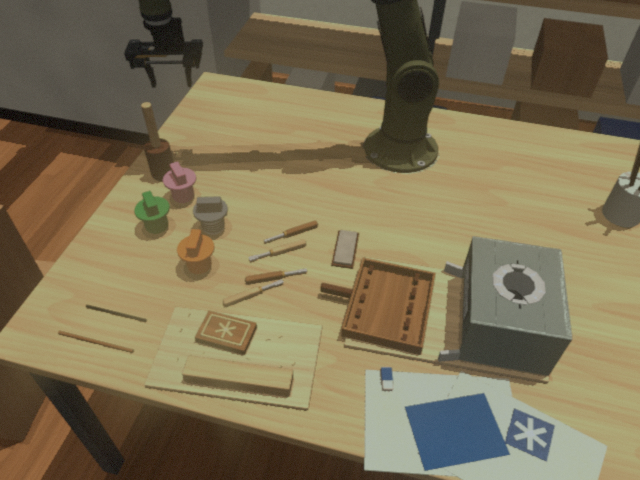

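The top view shows the cabinet at (155,240), the tray at (258,237) with its pull at (305,238), and four gouges. A (375,225) and B (360,247) have their blades towards the cabinet. C (367,276) and D (362,302) are reversed. The grey cartridge is at (443,288), the stone at (308,296). The scene view agrees.

```bash
cat > m1.py <<'E'
from h import *
z=np.load('pics/top0.npz'); p,d,K,T=[z[k] for k in('p','d','K','T')]
P=cloud(d,K,T); H=P[...,2]
print('bench z',np.median(H[330:400,200:300]))
def box(mask,name,zp=None):
    n,l,s,_=cv2.connectedComponentsWithStats(mask.astype(np.uint8))
    for i in range(1,n):
        if s[i,4]<60: continue
        vv,uu=np.where(l==i); xy=P[vv,uu][:,:2] if zp is None else plane(np.c_[uu,vv],zp,K,T)[:,:2]
        r=cv2.minAreaRect((xy*1000).astype(np.float32)); print(name,s[i].tolist(),np.round(r[0],1),np.round(r[1],1),round(r[2],1),'z',np.round(np.median(H[vv,uu]),4))
box((abs(H-.151)<.006),'cab',.151)
W=np.zeros(H.shape,bool); W[190:285,215:320]=1
box((H>.032)&(H<.055)&W,'trayrim',.042)
W=np.zeros(H.shape,bool); W[225:245,294:322]=1
box((H>.02)&W,'pull')
W=np.zeros(H.shape,bool); W[260:315,415:470]=1
box((H>.05)&(H<.08)&W,'flange',.068); box((H>.09)&W,'rib',.1)
box((H>.06)&W,'fl+rib')
hsv=cv2.cvtColor(p,cv2.COLOR_RGB2HSV)
W=np.zeros(H.shape,bool); W[203:325,330:400]=1
box((H>.007)&W,'gouge',.012)
big=cv2.resize(p[185:335,290:490],None,fx=4,fy=4,interpolation=cv2.INTER_CUBIC); cv2.imwrite('pics/crop.png',np.clip(big[:,:,::-1]*1.5,0,255))
E
python3 m1.py
```

```text
bench z 0.0007014904353408458
cab [112, 192, 79, 98, 6280] [571.9 321. ] [236.8 192.3] 3.7 z 0.1516
trayrim [222, 198, 95, 79, 954] [598.5  35.9] [211.1 250.1] 0.4 z 0.0415
pull [294, 235, 23, 7, 154] [481.3 -63. ] [248.5  59.2] 1.7 z 0.039
flange [426, 272, 34, 34, 673] [ 461.5 -417.8] [85.3 85.8] 88.9 z 0.0682
rib [433, 281, 25, 15, 227] [ 460.7 -416.4] [23.8 61.4] 17.6 z 0.0998
fl+rib [426, 272, 34, 34, 905] [ 434.6 -274.4] [ 86.3 378.1] 10.4 z 0.0697
gouge [351, 204, 43, 40, 250] [ 640.8 -243.8] [ 17.9 152.9] 41.9 z 0.0151
gouge [335, 233, 50, 30, 255] [ 574.3 -207.2] [ 21.9 149.1] 27.1 z 0.015
gouge [345, 258, 45, 36, 260] [ 499.8 -227.2] [ 17.6 148.8] 37.8 z 0.0153
gouge [341, 283, 45, 39, 253] [ 431.1 -215.9] [ 18.  152.6] 43.3 z 0.0151[ WARN:0@0.422] global loadsave.cpp:1063 imwrite_ Unsupported depth image for selected encoder is fallbacked to CV_8U.
```

View pics/crop.png

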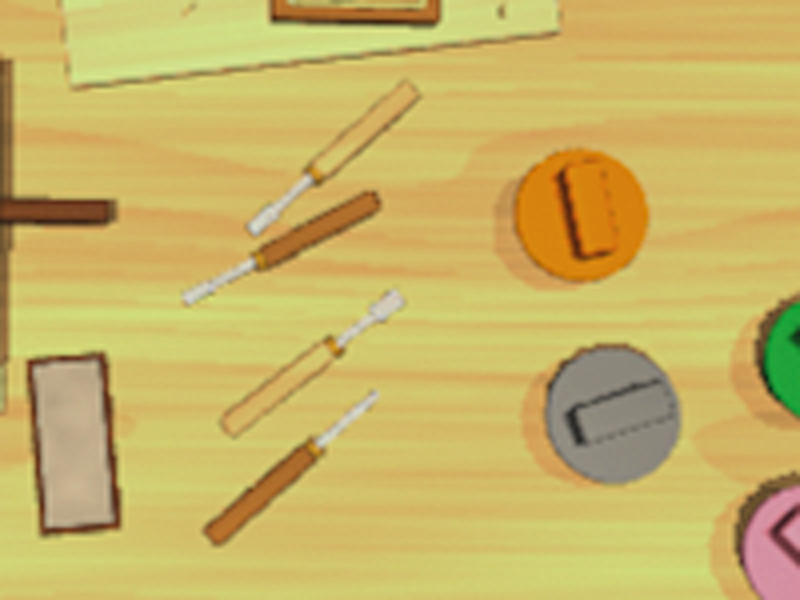

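Picture: A has a light handle at (365,130) with the blade at (260,220). B has a dark handle at (320,230) with the blade at (190,298). C's handle is at (280,385) with the blade at (400,300), and D's handle is at (260,495) with the blade at (375,395). The cartridge rib is at (625,410). I raise the arm and move it over the gouges.

Request:
carry_out(deltas=[[[0, 0, 0.05, 8.5], [0.01, 0.02, 0.09, 17], [0.04, 0.04, 0.12, 25.5], [0.07, 0.07, 0.12, 34], [0.1, 0.1, 0.12, 42.5]]])

```text
time_s: 0.6
eef_pos: [0.2874, -0.5221, 0.3435]
tool_rot: [0.001, 0.868, 0.496, 0.0]
force: [2.0, -0.6, -0.3]
opening: 1.0
grasp_force: 0.0
```

Request:
carry_out(deltas=[[[0.03, 0.03, 0, 8.5], [0.06, 0.06, 0, 17], [0.09, 0.09, 0, 25.5], [0.12, 0.12, 0, 34], [0.15, 0.15, 0, 42.5]]])

```text
time_s: 1.1
eef_pos: [0.4371, -0.3713, 0.3422]
tool_rot: [-0.0, 0.629, 0.777, -0.0]
force: [0.2, 0.2, 0.6]
opening: 1.001
grasp_force: 0.0
```

Request:
carry_out(deltas=[[[0.03, 0.03, 0, 8.5], [0.06, 0.06, 0, 17], [0.08, 0.08, 0, 17], [0.1, 0.11, 0, 17], [0.1, 0.11, 0, 17]]])

```text
time_s: 1.6
eef_pos: [0.5393, -0.256, 0.3422]
tool_rot: [-0.001, 0.506, 0.863, 0.002]
force: [-0.9, 1.1, -0.1]
opening: 1.004
grasp_force: 0.0
```

```bash
python3 - <<'E'
from h import *
o=bot.get_obs(); print(o['time_s'],o['eef_pos'],o['tool_rot'],o['qpos'])
p,d,K,T=shot('wrist','w1'); P=cloud(d,K,T); print(K,T.round(3)); print('z',np.median(P[...,2]))
cv2.imwrite('pics/w1.png',np.clip(p[:,:,::-1]*1.4,0,255).astype(np.uint8))
E
```

```text
1.6 [ 0.53933499 -0.2559776   0.34216303] [-5.17555482e-04  5.05842513e-01  8.62623289e-01  2.03586732e-03] [ 0.860748    0.21984802 -0.55666976  1.37146816  0.11129135  1.58269877
  0.82633919]
[[330.75698107   0.         322.35148467]
 [  0.         330.75698107 237.95225715]
 [  0.           0.           1.        ]] [[ 0.872  0.471  0.132  0.503]
 [ 0.489 -0.841 -0.231 -0.193]
 [ 0.002  0.267 -0.964  0.504]
 [ 0.     0.     0.     1.   ]]
z 0.011394645201757342
```

View pics/w1.png

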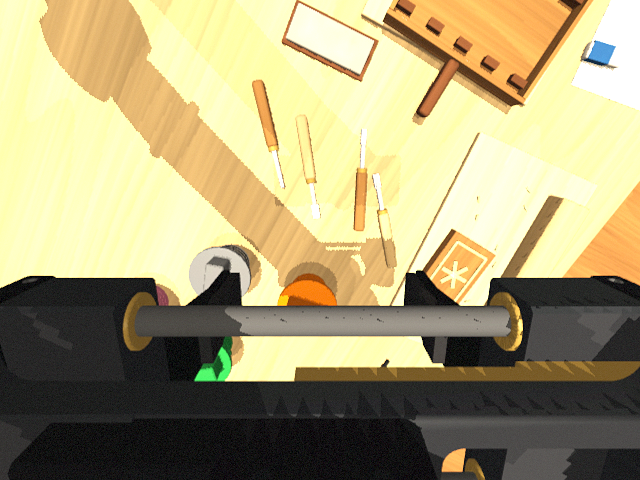

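The wrist view shows D's handle at (265,115), C's at (307,145), B's at (360,200) and A's at (385,240). The tray pull is at (437,90) and the cartridge at (220,270).

```bash
cat > g.py <<'E'
from h import *
def gouges(fn,win,zp=.010,lo=.005,hi=.022):
    z=np.load('pics/%s.npz'%fn); p,d,K,T=[z[k] for k in('p','d','K','T')]; P=cloud(d,K,T); H=P[...,2]
    W=np.zeros(H.shape,bool); u0,u1,v0,v1=win; W[v0:v1,u0:u1]=1
    m=((H>lo)&(H<hi)&W).astype(np.uint8)
    n,l,s,_=cv2.connectedComponentsWithStats(m,connectivity=8)
    hsv=cv2.cvtColor(p,cv2.COLOR_RGB2HSV)
    for i in range(1,n):
        if s[i,4]<150: continue
        vv,uu=np.where(l==i); xy=plane(np.c_[uu,vv],zp,K,T)[:,:2]*1000
        r=cv2.minAreaRect(xy.astype(np.float32)); b=cv2.boxPoints(r)
        c,_,vt=np.linalg.svd(xy-xy.mean(0),full_matrices=False); a=vt[0]
        t=(xy-xy.mean(0))@a
        # handle end: the wider side (mass skews to the handle) -> direction from handle to blade
        mid=(t.max()+t.min())/2
        if mid<0: a=-a; t=-t; mid=-mid
        cen=xy.mean(0)+a*mid
        print(s[i].tolist(),'c',cen.round(1),'len',round(np.ptp(t),1),'head',round(np.degrees(np.arctan2(a[1],a[0])),1),'grasp',(cen-25*a).round(1))
E
python3 - <<'E'
from g import *
gouges('w1',(240,400,75,275))
E
```

```text
[252, 79, 33, 109, 1024] c [ 430.9 -215.3] len 150.0 head -48.8 grasp [ 414.4 -196.5]
[296, 114, 25, 104, 961] c [ 500.8 -228.5] len 149.6 head -52.3 grasp [ 485.5 -208.7]
[354, 128, 14, 103, 887] c [ 577.7 -207.4] len 149.5 head 118.1 grasp [ 589.4 -229.4]
[373, 173, 24, 95, 835] c [ 640.2 -243.1] len 150.8 head 131.9 grasp [ 656.9 -261.7]
```

Request:
carry_out(deltas=[[[0.04, 0, -0.02, 6], [0.08, -0.003, -0.05, 12.5], [0.117, -0.006, -0.08, 12.5], [0.117, -0.006, -0.125, 12.5], [0.117, -0.006, -0.17, 12.5]]], hand=0.32)

```text
time_s: 2.15
eef_pos: [0.6535, -0.2698, 0.1698]
tool_rot: [-0.0, 0.414, 0.91, 0.0]
force: [-0.1, 0.3, 0.1]
opening: 0.63
grasp_force: 0.0
```

Request:
carry_out(deltas=[[[0, 0, -0.04, 0], [0, 0, -0.08, 0], [0, 0, -0.11, 0], [0, 0, -0.11, 0], [0, 0, -0.11, 0]]])

```text
time_s: 2.65
eef_pos: [0.6528, -0.2699, 0.0626]
tool_rot: [-0.0, 0.414, 0.91, -0.0]
force: [1.0, 0.2, 1.2]
opening: 0.328
grasp_force: 0.0
```

```bash
cat >> h.py <<'E'
def head(o=None):
    o=o or bot.get_obs(); q=o['tool_rot']; return np.degrees(2*np.arctan2(q[2],q[1]))
def to(x,y,h=None,z=None):
    o=bot.get_obs(); e=o['eef_pos']; print('t',round(o['time_s'],2),'at',e.round(4),'h',round(head(o),1),'go',round(x-e[0],4),round(y-e[1],4),None if z is None else round(z-e[2],4),None if h is None else round((h-head(o)+180)%360-180,1))
E
python3 -c "
from h import *
to(.657,-.262,131.9,.005)"
```

```text
t 2.65 at [ 0.6528 -0.2699  0.0626] h 131.1 go 0.0042 0.0079 -0.0576 0.8
```

Request:
carry_out(deltas=[[[0.004, 0.008, -0.03, 0.8], [0.004, 0.008, -0.05, 0.8], [0.004, 0.008, -0.058, 0.8], [0.004, 0.008, -0.058, 0.8], [0.004, 0.008, -0.058, 0.8]]])

```text
time_s: 3.15
eef_pos: [0.6586, -0.2618, 0.0068]
tool_rot: [0.002, 0.407, 0.913, -0.0]
force: [0.2, -1.0, 1.1]
opening: 0.318
grasp_force: 0.0
```

Request:
carry_out(deltas=[[[0, 0, 0, 0], [0, 0, 0, 0], [0, 0, 0, 0], [0, 0, 0, 0], [0, 0, 0, 0]]], hand=0)

```text
time_s: 3.65
eef_pos: [0.658, -0.2611, 0.0058]
tool_rot: [0.001, 0.407, 0.913, -0.0]
force: [-1.2, -0.1, 6.0]
opening: 0.181
grasp_force: 30.0
```

Request:
carry_out(deltas=[[[0, 0, 0.03, 0], [0, 0, 0.08, 0], [0, 0, 0.12, 0], [0, 0, 0.16, 0], [0, 0, 0.16, 0]]])

```text
time_s: 4.15
eef_pos: [0.6609, -0.2612, 0.1718]
tool_rot: [0.006, 0.407, 0.913, 0.0]
force: [0.7, -0.2, -0.2]
opening: 0.181
grasp_force: 30.0
```

Request:
carry_out(deltas=[[[-0.01, 0.025, 0.03, -8], [-0.02, 0.05, 0.06, -16], [-0.03, 0.08, 0.09, -24], [-0.045, 0.105, 0.12, -32], [-0.06, 0.13, 0.13, -40]]])

```text
time_s: 4.65
eef_pos: [0.5978, -0.1293, 0.2971]
tool_rot: [0.002, 0.697, 0.717, 0.001]
force: [0.5, -0.6, -1.4]
opening: 0.179
grasp_force: 30.0
```

Request:
carry_out(deltas=[[[0, 0, 0, 0], [0, 0, 0, 0], [0, 0, 0, 0]]])

```text
time_s: 4.95
eef_pos: [0.5969, -0.1321, 0.293]
tool_rot: [-0.001, 0.695, 0.719, -0.001]
force: [0.2, -1.1, -0.7]
opening: 0.178
grasp_force: 30.0
```

```bash
python3 - <<'E'
from h import *
to(.6,-.13,92,.3)
p,d,K,T=shot('wrist','w2'); P=cloud(d,K,T); H=P[...,2]
np.set_printoptions(suppress=True)
cv2.imwrite('pics/w2.png',np.clip(p[:,:,::-1]*1.2,0,255).astype(np.uint8))
E
```

```text
t 4.95 at [ 0.5969 -0.1321  0.293 ] h 91.9 go 0.0031 0.0021 0.007 0.1
```

View pics/w2.png

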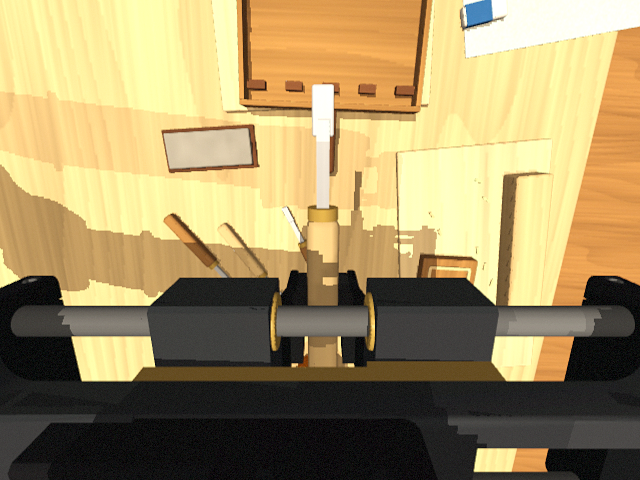

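The wrist view has the tray front at (330,105), the gouge held straight with its tip at (322,85), and the stone at (210,147). I move on until the whole tray is visible.

Request:
carry_out(deltas=[[[0, 0.04, 0.01, 0], [0, 0.08, 0.03, 0], [0, 0.11, 0.04, 0], [0, 0.11, 0.04, 0], [0, 0.11, 0.04, 0]]])

```text
time_s: 5.5
eef_pos: [0.5976, -0.0211, 0.3338]
tool_rot: [-0.0, 0.695, 0.719, -0.0]
force: [-1.2, -0.9, -0.9]
opening: 0.184
grasp_force: 30.0
```

```bash
cat > tr.py <<'E'
from h import *
def rims(fn):
    z=np.load('pics/%s.npz'%fn); p,d,K,T=[z[k] for k in('p','d','K','T')]; P=cloud(d,K,T); H=P[...,2]
    m=(abs(H-.042)<.006)&(P[...,0]>.45)&(P[...,0]<.75)&(P[...,1]>-.06)&(P[...,1]<.25)
    m[290:]=0
    n,l,s,_=cv2.connectedComponentsWithStats(m.astype(np.uint8),connectivity=8)
    for i in range(1,n):
        if s[i,4]<100: continue
        vv,uu=np.where(l==i); xy=plane(np.c_[uu,vv],.042,K,T)[:,:2]*1000
        r=cv2.minAreaRect(xy.astype(np.float32)); print(s[i].tolist(),np.round(r[0],1),np.round(r[1],1),round(r[2],2))
E
python3 - <<'E'
from tr import *
to(.6,-.02,92,.33)
p,d,K,T=shot('wrist','w3')
rims('w3')
cv2.imwrite('pics/w3.png',np.clip(p[:,:,::-1]*1.2,0,255).astype(np.uint8))
E
```

```text
t 5.5 at [ 0.5976 -0.0211  0.3338] h 92.0 go 0.0024 0.0011 -0.0038 -0.0
[210, 0, 14, 34, 287] [461.1 196.8] [37.1 10.3] 75.49
[411, 0, 14, 28, 232] [702.7 209. ] [10.  30.5] 20.79
[246, 52, 171, 148, 3152] [600.5  71.9] [175.4 211.4] 89.8
```

View pics/w3.png

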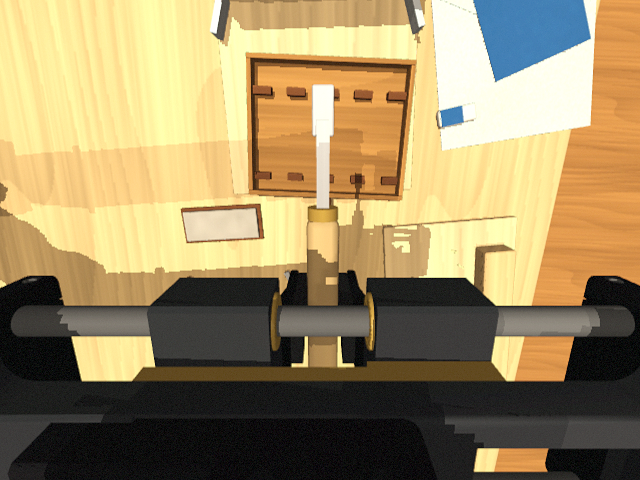

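The whole tray is in view from (250,55) to (410,195), centred at (600.5, 71.9) mm with heading 89.8°. The blade tip in hand is at (322,85).

Request:
carry_out(deltas=[[[0.03, 0.03, -0.02, -2], [0.069, 0.068, -0.04, -2.2], [0.069, 0.068, -0.09, -2.2], [0.069, 0.068, -0.14, -2.2], [0.069, 0.068, -0.19, -2.2]]])

```text
time_s: 6.05
eef_pos: [0.6663, 0.045, 0.1443]
tool_rot: [-0.0, 0.709, 0.705, -0.001]
force: [0.2, -0.1, -0.1]
opening: 0.182
grasp_force: 30.0
```

Request:
carry_out(deltas=[[[0, 0, -0.05, 0], [0, 0, -0.07, 0], [0, 0, -0.07, 0], [0, 0, -0.07, 0]]])

```text
time_s: 6.45
eef_pos: [0.6666, 0.0455, 0.0775]
tool_rot: [-0.0, 0.709, 0.705, -0.0]
force: [-0.6, 0.2, 0.2]
opening: 0.18
grasp_force: 30.0
```

```bash
python3 - <<'E'
from h import *
z=np.load('pics/w3.npz'); p,d,K,T=[z[k] for k in('p','d','K','T')]; P=cloud(d,K,T)
m=(P[...,2]>.3)&(P[...,2]<.36); m[215:]=0
Q=P[m]; print('tip y',Q[:,1].max()+.0211,'exp .100; x mid',(Q[:,0].min()+Q[:,0].max())/2-.5976)
to(.6665,.0469,89.8,.0235)
E
```

```text
tip y 0.09939398401701788 exp .100; x mid -0.0021859149247621668
t 6.45 at [0.6666 0.0455 0.0775] h 89.6 go -0.0001 0.0014 -0.054 0.2
```

Request:
carry_out(deltas=[[[0, 0.001, -0.025, 0.2], [0, 0.001, -0.045, 0.2], [0, 0.001, -0.053, 0.2], [0, 0.001, -0.053, 0.2], [0, 0.001, -0.053, 0.2]]])

```text
time_s: 6.95
eef_pos: [0.6677, 0.0481, 0.0267]
tool_rot: [0.001, 0.708, 0.707, 0.001]
force: [0.2, 0.8, -0.1]
opening: 0.179
grasp_force: 30.0
```

Request:
carry_out(deltas=[[[0, 0, 0, 0], [0, 0, 0, 0], [0, 0, 0, 0], [0, 0, 0, 0]]], hand=0.34)

```text
time_s: 7.35
eef_pos: [0.6666, 0.0483, 0.0253]
tool_rot: [0.0, 0.707, 0.707, 0.0]
force: [-0.6, -0.1, 0.5]
opening: 0.334
grasp_force: 0.0
```

Request:
carry_out(deltas=[[[0, 0, 0.04, 0], [0, 0, 0.08, 0], [0, -0.03, 0.13, 8], [0, -0.07, 0.16, 16], [-0.02, -0.11, 0.18, 24]]])

```text
time_s: 7.85
eef_pos: [0.6505, -0.0566, 0.2054]
tool_rot: [0.002, 0.541, 0.841, 0.002]
force: [1.7, -0.3, -0.6]
opening: 0.34
grasp_force: 0.0
```

```bash
python3 - <<'E'
from h import *
to(.589,-.229,118,.0055)
E
```

```text
t 7.85 at [ 0.6505 -0.0566  0.2054] h 114.4 go -0.0615 -0.1724 -0.1999 3.6
```

```bash
python3 - <<'E'
from g import *
shot('top','top1'); gouges('top1',(330,400,203,330),.012,.007,.025)
E
```

```text
[334, 232, 51, 31, 259] c [ 575.8 -206. ] len 150.5 head 117.9 grasp [ 587.5 -228.1]
[345, 258, 46, 36, 260] c [ 499.1 -228.1] len 149.2 head -52.4 grasp [ 483.9 -208.3]
[342, 283, 43, 39, 250] c [ 429.3 -215.2] len 148.8 head -48.8 grasp [ 412.8 -196.4]
```

Request:
carry_out(deltas=[[[-0.02, -0.04, 0, 3.6], [-0.04, -0.08, -0.01, 3.6], [-0.06, -0.12, -0.02, 3.6], [-0.0615, -0.165, -0.05, 3.6], [-0.0615, -0.172, -0.09, 3.6]]])

```text
time_s: 8.4
eef_pos: [0.587, -0.2372, 0.1137]
tool_rot: [0.004, 0.522, 0.853, -0.002]
force: [1.2, 0.0, 0.3]
opening: 0.345
grasp_force: 0.0
```

Request:
carry_out(deltas=[[[0, 0, -0.03, 0], [0, 0, -0.05, 0], [0, 0, -0.05, 0], [0, 0, -0.05, 0]]])

```text
time_s: 8.8
eef_pos: [0.5872, -0.2285, 0.0625]
tool_rot: [-0.0, 0.518, 0.855, 0.0]
force: [0.9, -0.1, 0.3]
opening: 0.343
grasp_force: 0.0
```

```bash
python3 - <<'E'
from h import *
to(.589,-.229,118,.0055)
E
```

```text
t 8.8 at [ 0.5872 -0.2285  0.0625] h 117.6 go 0.0018 -0.0005 -0.057 0.4
```

Request:
carry_out(deltas=[[[0.001, 0, -0.03, 0.2], [0.001, 0, -0.05, 0.2], [0.001, 0, -0.057, 0.2], [0.001, 0, -0.057, 0.2], [0.001, 0, -0.057, 0.2]]])

```text
time_s: 9.3
eef_pos: [0.5894, -0.229, 0.007]
tool_rot: [0.001, 0.517, 0.856, 0.0]
force: [-0.9, 0.0, -0.7]
opening: 0.341
grasp_force: 0.0
```

Request:
carry_out(deltas=[[[0, 0, 0, 0], [0, 0, 0, 0], [0, 0, 0, 0], [0, 0, 0, 0], [0, 0, 0, 0]]], hand=0)

```text
time_s: 9.8
eef_pos: [0.5887, -0.229, 0.0062]
tool_rot: [0.001, 0.517, 0.856, 0.0]
force: [-0.0, 0.1, 4.9]
opening: 0.178
grasp_force: 30.0
```

Request:
carry_out(deltas=[[[0, 0, 0.04, 0], [0, 0, 0.09, 0], [0, 0, 0.14, -8], [0.01, 0.02, 0.18, -16], [0.02, 0.06, 0.2, -24]]])

```text
time_s: 10.3
eef_pos: [0.6089, -0.1734, 0.2091]
tool_rot: [0.003, 0.688, 0.725, 0.0]
force: [1.2, 0.9, -1.0]
opening: 0.181
grasp_force: 30.0
```

Request:
carry_out(deltas=[[[0, 0.04, 0.03, -4], [0, 0.09, 0.06, -4], [0, 0.12, 0.06, -4], [0, 0.15, 0.06, -4], [0, 0.15, 0.06, -4]]])

```text
time_s: 10.8
eef_pos: [0.6074, -0.0116, 0.2655]
tool_rot: [-0.001, 0.705, 0.709, 0.001]
force: [0.1, 0.7, -1.9]
opening: 0.18
grasp_force: 30.0
```

```bash
python3 - <<'E'
from tr import *
to(.6225,.0469,89.8,.0245)
p,d,K,T=shot('wrist','w4')
rims('w4')
cv2.imwrite('pics/w4.png',np.clip(p[:300,150:500,::-1]*1.2,0,255).astype(np.uint8))
E
```

```text
t 10.8 at [ 0.6074 -0.0116  0.2655] h 90.3 go 0.0151 0.0585 -0.241 -0.5
[174, 0, 13, 29, 291] [460.2 191. ] [25.8 10.7] 76.97
[416, 0, 12, 13, 116] [706.1 200. ] [10.1 11.2] 16.93
[217, 48, 202, 167, 4311] [600.5  71.8] [175.4 211.3] 89.81
```

View pics/w4.png

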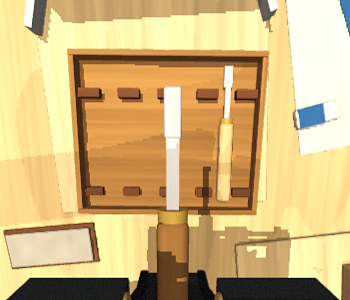

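Gouge A lies in its lane at (227,130), and the tray has not moved. Placing B.

Request:
carry_out(deltas=[[[0.015, 0.03, -0.03, -0.5], [0.015, 0.058, -0.06, -0.5], [0.015, 0.058, -0.11, -0.5], [0.015, 0.058, -0.15, -0.5], [0.015, 0.058, -0.19, -0.5]]])

```text
time_s: 11.35
eef_pos: [0.6224, 0.037, 0.0725]
tool_rot: [0.0, 0.712, 0.702, -0.001]
force: [-0.2, 0.4, -0.5]
opening: 0.175
grasp_force: 30.0
```

Request:
carry_out(deltas=[[[0, 0, -0.02, 0], [0, 0, -0.035, 0], [0, 0, -0.05, 0], [0, 0, -0.05, 0], [0, 0, -0.05, 0]]])

```text
time_s: 11.85
eef_pos: [0.6229, 0.0378, 0.0271]
tool_rot: [0.0, 0.712, 0.702, -0.001]
force: [-6.5, -1.6, 11.3]
opening: 0.18
grasp_force: 30.0
```

Request:
carry_out(deltas=[[[0, 0, 0, 0], [0, 0, 0, 0], [0, 0, 0, 0], [0, 0, 0, 0]]], hand=0.34)

```text
time_s: 12.25
eef_pos: [0.6231, 0.0388, 0.025]
tool_rot: [0.0, 0.712, 0.702, 0.0]
force: [-0.7, 0.6, -0.2]
opening: 0.333
grasp_force: 0.0
```

Request:
carry_out(deltas=[[[0, 0, 0.04, 0], [0, 0, 0.08, 0], [0, -0.03, 0.12, -8], [0, -0.07, 0.16, -16], [-0.02, -0.1, 0.18, -24]]])

```text
time_s: 12.75
eef_pos: [0.6051, -0.0618, 0.208]
tool_rot: [0.001, 0.843, 0.537, 0.002]
force: [0.5, -1.5, 0.3]
opening: 0.338
grasp_force: 0.0
```

```bash
python3 - <<'E'
from g import *
to(.4847,-.2085,-52.3,.006)
shot('top','top2'); gouges('top2',(330,400,203,330),.012,.007,.025)
E
```

```text
t 12.75 at [ 0.6051 -0.0618  0.208 ] h 65.0 go -0.1204 -0.1467 -0.202 -117.3
[345, 258, 46, 36, 260] c [ 499.1 -227.8] len 149.8 head -52.5 grasp [ 483.9 -208. ]
[341, 283, 44, 39, 252] c [ 429.4 -215.1] len 148.8 head -48.8 grasp [ 412.9 -196.3]
```

Request:
carry_out(deltas=[[[-0.02, -0.03, 0, -8.5], [-0.04, -0.06, 0, -17], [-0.07, -0.09, 0, -25.5], [-0.1, -0.12, 0, -34], [-0.12, -0.146, 0, -42.5]]])

```text
time_s: 13.3
eef_pos: [0.4808, -0.2085, 0.2049]
tool_rot: [0.0, 0.981, 0.194, -0.001]
force: [0.7, -0.9, 0.3]
opening: 0.335
grasp_force: 0.0
```

Request:
carry_out(deltas=[[[0, 0, 0, -8.5], [0, 0, 0, -17], [0, 0, 0, -25.5], [0, 0, 0, -34], [0, 0, -0.02, -42.5]]])

```text
time_s: 13.8
eef_pos: [0.4848, -0.2074, 0.1872]
tool_rot: [0.001, 0.985, -0.174, 0.003]
force: [0.4, -0.7, -0.4]
opening: 0.337
grasp_force: 0.0
```

Request:
carry_out(deltas=[[[0, 0, -0.04, -8.5], [0, 0, -0.08, -17], [0, 0, -0.12, -25.5], [0, 0, -0.13, -32], [0, 0, -0.13, -32]]])

```text
time_s: 14.3
eef_pos: [0.481, -0.2058, 0.0525]
tool_rot: [0.0, 0.9, -0.436, -0.003]
force: [0.2, 0.6, 1.5]
opening: 0.343
grasp_force: 0.0
```

Request:
carry_out(deltas=[[[0, 0, 0, 0], [0, 0, 0, 0]]])

```text
time_s: 14.5
eef_pos: [0.4842, -0.2072, 0.0566]
tool_rot: [0.0, 0.9, -0.435, 0.001]
force: [0.3, -0.2, -0.8]
opening: 0.341
grasp_force: 0.0
```

```bash
python3 - <<'E'
from h import *
to(.4847,-.2085,-52.3,.006)
E
```

```text
t 14.5 at [ 0.4842 -0.2072  0.0566] h -51.6 go 0.0005 -0.0013 -0.0506 -0.7
```

Request:
carry_out(deltas=[[[0.0005, -0.001, -0.025, -0.7], [0.0005, -0.001, -0.04, -0.7], [0.0005, -0.001, -0.05, -0.7], [0.0005, -0.001, -0.05, -0.7], [0.0005, -0.001, -0.05, -0.7]]])

```text
time_s: 15.0
eef_pos: [0.4838, -0.2078, 0.0055]
tool_rot: [-0.0, 0.897, -0.442, 0.0]
force: [-0.2, 0.1, -0.0]
opening: 0.342
grasp_force: 0.0
```

Request:
carry_out(deltas=[[[0, 0, 0, 0], [0, 0, 0, 0], [0, 0, 0, 0], [0, 0, 0, 0], [0, 0, 0, 0]]], hand=0)

```text
time_s: 15.5
eef_pos: [0.4841, -0.2079, 0.0058]
tool_rot: [-0.0, 0.897, -0.442, 0.001]
force: [-0.3, -0.6, 4.0]
opening: 0.182
grasp_force: 30.0
```

Request:
carry_out(deltas=[[[0, 0, 0.04, 0], [0, 0, 0.09, 0], [0, 0, 0.14, 8], [0, 0, 0.18, 16], [0, 0, 0.22, 24]]])

```text
time_s: 16.0
eef_pos: [0.4831, -0.2077, 0.2269]
tool_rot: [0.0, 0.97, -0.243, 0.0]
force: [1.2, -0.5, -1.6]
opening: 0.179
grasp_force: 30.0
```

Request:
carry_out(deltas=[[[0, 0, 0.01, 8.5], [0, 0, 0.02, 17], [0, 0, 0.03, 25.5], [0, 0, 0.04, 34], [0, 0, 0.04, 42.5]]])

```text
time_s: 16.5
eef_pos: [0.4839, -0.208, 0.2662]
tool_rot: [0.001, 0.992, 0.125, 0.001]
force: [0.0, 0.1, 0.4]
opening: 0.178
grasp_force: 30.0
```

Request:
carry_out(deltas=[[[0.01, 0.02, 0, 8.5], [0.02, 0.04, 0, 17], [0.03, 0.06, 0, 25.5], [0.04, 0.08, 0, 34], [0.05, 0.1, 0, 42.5]]])

```text
time_s: 17.0
eef_pos: [0.5334, -0.107, 0.2646]
tool_rot: [-0.0, 0.879, 0.476, -0.0]
force: [0.2, 0.6, -0.6]
opening: 0.177
grasp_force: 30.0
```

Request:
carry_out(deltas=[[[0.01, 0.02, 0, 8.5], [0.02, 0.04, 0, 17], [0.03, 0.06, 0, 25.5], [0.045, 0.08, 0, 33], [0.045, 0.08, 0, 33]]])

```text
time_s: 17.5
eef_pos: [0.5792, -0.0236, 0.2645]
tool_rot: [-0.001, 0.707, 0.707, 0.001]
force: [1.0, 0.1, -1.6]
opening: 0.179
grasp_force: 30.0
```

Request:
carry_out(deltas=[[[0, 0, 0, 0], [0, 0, 0, 0]]])

```text
time_s: 17.7
eef_pos: [0.578, -0.0292, 0.2647]
tool_rot: [-0.0, 0.711, 0.703, -0.001]
force: [0.1, 0.5, -0.1]
opening: 0.178
grasp_force: 30.0
```

```bash
python3 - <<'E'
from tr import *
to(.5785,.0469,89.8,.0245)
p,d,K,T=shot('wrist','w5')
rims('w5')
cv2.imwrite('pics/w5.png',np.clip(p[:300,150:500,::-1]*1.2,0,255).astype(np.uint8))
E
```

```text
t 17.7 at [ 0.578  -0.0292  0.2647] h 89.4 go 0.0005 0.0761 -0.2402 0.4
[241, 28, 206, 207, 4955] [600.3  50.1] [218.7 211.3] 89.8
[355, 110, 15, 60, 605] [622.1  49. ] [15.8 63. ] 1.0
```

View pics/w5.png

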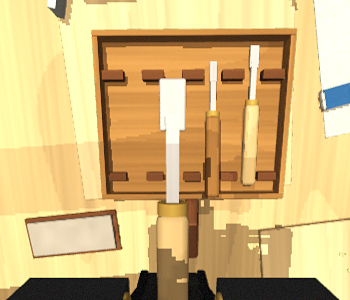

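B's butt rests on the tray's front wall at (212,195), so I'll mend that after placing C.

Request:
carry_out(deltas=[[[0.0005, 0.03, -0.02, 0.4], [0.0005, 0.06, -0.06, 0.4], [0.0005, 0.076, -0.1, 0.4], [0.0005, 0.076, -0.14, 0.4], [0.0005, 0.076, -0.175, 0.4]]])

```text
time_s: 18.25
eef_pos: [0.5782, 0.0476, 0.0884]
tool_rot: [0.0, 0.708, 0.707, -0.001]
force: [0.2, -0.1, -0.1]
opening: 0.176
grasp_force: 30.0
```

Request:
carry_out(deltas=[[[0, 0, 0, 0], [0, 0, 0, 0], [0, 0, 0, 0]]])

```text
time_s: 18.55
eef_pos: [0.5808, 0.0479, 0.0927]
tool_rot: [0.001, 0.708, 0.706, 0.001]
force: [0.9, -0.3, 0.2]
opening: 0.179
grasp_force: 30.0
```

```bash
python3 - <<'E'
from h import *
to(.5785,.0469,89.8,.0245)
E
```

```text
t 18.55 at [0.5808 0.0479 0.0927] h 89.9 go -0.0023 -0.001 -0.0682 -0.1
```

Request:
carry_out(deltas=[[[-0.002, -0.001, -0.03, 0], [-0.002, -0.001, -0.055, 0], [-0.002, -0.001, -0.068, 0], [-0.002, -0.001, -0.068, 0], [-0.002, -0.001, -0.068, 0]]])

```text
time_s: 19.05
eef_pos: [0.5784, 0.0473, 0.0237]
tool_rot: [0.001, 0.707, 0.707, 0.001]
force: [-0.2, -1.0, -1.4]
opening: 0.18
grasp_force: 30.0
```

Request:
carry_out(deltas=[[[0, 0, 0, 0], [0, 0, 0, 0], [0, 0, 0, 0], [0, 0, 0, 0]]], hand=0.34)

```text
time_s: 19.45
eef_pos: [0.5771, 0.0472, 0.0224]
tool_rot: [0.0, 0.707, 0.707, 0.0]
force: [-1.1, -0.4, -0.1]
opening: 0.331
grasp_force: 0.0
```

Request:
carry_out(deltas=[[[0, 0, 0.04, 0], [0, 0, 0.08, 0], [0.044, -0.003, 0.08, 0], [0.044, -0.003, 0.08, 0], [0.044, -0.003, 0.08, 0]]])

```text
time_s: 19.95
eef_pos: [0.6211, 0.0441, 0.1017]
tool_rot: [-0.001, 0.708, 0.707, -0.0]
force: [-2.1, -0.2, 1.1]
opening: 0.34
grasp_force: 0.0
```

```bash
python3 - <<'E'
from h import *
to(.6225,.042,89.8,.036)
p,d,K,T=shot('wrist','w6'); P=cloud(d,K,T)
m=(P[...,1]<.2)&(P[...,1]>-.03)&(abs(P[...,0]-.6225)<.012)&(P[...,2]>.026)&(P[...,2]<.08)
m[:, :]&=True
Q=P[m]; 
for y in np.arange(-.02,.15,.01):
    s=Q[abs(Q[:,1]-y)<.004]
    if len(s): print(round(y,3),s[:,2].max().round(4),s[:,0].mean().round(4))
E
```

```text
t 19.95 at [0.6211 0.0441 0.1017] h 89.9 go 0.0014 -0.0021 -0.0657 -0.1
0.01 0.0553 0.6222
0.02 0.0543 0.6221
0.03 0.0522 0.6223
0.04 0.0493 0.6226
0.05 0.0475 0.6228
0.06 0.0456 0.6229
0.07 0.0435 0.6229
0.08 0.0406 0.6229
0.09 0.0329 0.6233
0.1 0.0309 0.6234
0.11 0.0289 0.6236
0.12 0.0348 0.6216
```

Request:
carry_out(deltas=[[[0.001, 0, -0.03, 0], [0.001, 0, -0.055, 0], [0.001, 0, -0.066, 0], [0.001, 0, -0.066, 0], [0.001, 0, -0.066, 0]]])

```text
time_s: 20.5
eef_pos: [0.6222, 0.0445, 0.0369]
tool_rot: [0.0, 0.707, 0.707, 0.0]
force: [-0.3, -0.6, 0.6]
opening: 0.339
grasp_force: 0.0
```

Request:
carry_out(deltas=[[[0, 0, 0, 0], [0, 0, 0, 0], [0, 0, 0, 0], [0, 0, 0, 0], [0, 0, 0, 0]]], hand=0)

```text
time_s: 21.0
eef_pos: [0.6227, 0.0443, 0.0371]
tool_rot: [0.001, 0.707, 0.707, 0.001]
force: [-0.5, 0.7, 4.9]
opening: 0.184
grasp_force: 30.0
```

Request:
carry_out(deltas=[[[0, 0.003, 0.004, 0], [0, 0.008, 0.004, 0], [0, 0.011, 0.004, 0], [0, 0.011, 0.002, 0], [0, 0.011, -0.002, 0]]])

```text
time_s: 21.5
eef_pos: [0.6221, 0.0554, 0.0341]
tool_rot: [0.0, 0.707, 0.707, 0.0]
force: [-0.4, -1.6, 2.4]
opening: 0.183
grasp_force: 30.0
```

Request:
carry_out(deltas=[[[0, 0, 0, 0], [0, 0, 0, 0], [0, 0, 0, 0], [0, 0, 0, 0]]], hand=0.34)

```text
time_s: 21.9
eef_pos: [0.6221, 0.0551, 0.0342]
tool_rot: [0.0, 0.707, 0.707, 0.0]
force: [-0.6, -0.1, -0.5]
opening: 0.331
grasp_force: 0.0
```

Request:
carry_out(deltas=[[[0, 0, 0.04, 0], [0, -0.01, 0.08, 0], [0, -0.04, 0.12, -8], [-0.01, -0.08, 0.16, -16], [-0.02, -0.12, 0.18, -24]]])

```text
time_s: 22.4
eef_pos: [0.6036, -0.0615, 0.2162]
tool_rot: [0.001, 0.84, 0.543, 0.002]
force: [0.3, -0.2, -0.7]
opening: 0.341
grasp_force: 0.0
```

Request:
carry_out(deltas=[[[0, 0, 0, 0], [0, 0, 0, 0], [0, 0, 0, 0]]])

```text
time_s: 22.7
eef_pos: [0.6023, -0.0607, 0.212]
tool_rot: [-0.001, 0.838, 0.545, -0.0]
force: [0.4, 0.5, -0.6]
opening: 0.341
grasp_force: 0.0
```

```bash
python3 - <<'E'
from g import *
to(.4135,-.1965,-48.3,.006)
shot('top','top3'); gouges('top3',(330,400,203,330),.012,.007,.025)
p,d,K,T=shot('wrist','w7'); P=cloud(d,K,T)
for X in (.5785,.6225,.6665):
  m=(P[...,1]<.2)&(P[...,1]>-.03)&(abs(P[...,0]-X)<.007)&(P[...,2]>.014)&(P[...,2]<.1)
  Q=P[m]; print(X,[(s[:,2].max()*1000).round(0) if len(s:=Q[abs(Q[:,1]-y)<.004]) else 0 for y in np.arange(-.01,.16,.01)])
E
```

```text
t 22.7 at [ 0.6023 -0.0607  0.212 ] h 66.1 go -0.1888 -0.1358 -0.206 -114.4
[341, 283, 44, 39, 255] c [ 429.5 -215.2] len 148.5 head -48.7 grasp [ 413.  -196.4]
0.5785 [np.float64(43.0), np.float64(34.0), np.float64(34.0), np.float64(34.0), np.float64(35.0), np.float64(34.0), np.float64(35.0), np.float64(34.0), np.float64(35.0), np.float64(35.0), np.float64(33.0), np.float64(29.0), np.float64(29.0), np.float64(29.0), np.float64(29.0), np.float64(28.0), np.float64(42.0)]
0.6225 [np.float64(44.0), np.float64(35.0), np.float64(35.0), np.float64(34.0), np.float64(35.0), np.float64(34.0), np.float64(35.0), np.float64(35.0), np.float64(34.0), np.float64(34.0), np.float64(34.0), np.float64(29.0), np.float64(29.0), np.float64(30.0), np.float64(29.0), np.float64(30.0), np.float64(22.0)]
0.6665 [np.float64(43.0), np.float64(34.0), np.float64(35.0), np.float64(35.0), np.float64(34.0), np.float64(35.0), np.float64(34.0), np.float64(35.0), np.float64(35.0), np.float64(34.0), np.float64(34.0), np.float64(29.0), np.float64(29.0), np.float64(30.0), np.float64(29.0), np.float64(17.0), 0]
```

All three lie flat (33 to 35 mm handle tops). Now D.

Request:
carry_out(deltas=[[[-0.03, -0.02, 0, -8.5], [-0.06, -0.05, 0, -17], [-0.09, -0.08, 0, -25.5], [-0.12, -0.11, 0, -34], [-0.15, -0.135, 0, -42.5]]])

```text
time_s: 23.3
eef_pos: [0.4513, -0.1976, 0.2119]
tool_rot: [-0.0, 0.98, 0.201, -0.001]
force: [0.2, -0.8, 1.1]
opening: 0.339
grasp_force: 0.0
```

Request:
carry_out(deltas=[[[-0.02, 0, 0, -8.5], [-0.038, 0, 0, -17], [-0.038, 0, 0, -25.5], [-0.038, 0, 0, -34], [-0.038, 0, -0.02, -42.5]]])

```text
time_s: 23.8
eef_pos: [0.4165, -0.1968, 0.1942]
tool_rot: [0.001, 0.986, -0.167, 0.002]
force: [-0.2, 0.4, 0.6]
opening: 0.336
grasp_force: 0.0
```

Request:
carry_out(deltas=[[[0, 0, -0.04, -8.5], [0, 0, -0.08, -17], [0, 0, -0.12, -25.5], [0, 0, -0.13, -29.5], [0, 0, -0.13, -29.5]]])

```text
time_s: 24.3
eef_pos: [0.4129, -0.195, 0.06]
tool_rot: [-0.0, 0.912, -0.41, -0.003]
force: [0.1, 0.6, 0.9]
opening: 0.341
grasp_force: 0.0
```

Request:
carry_out(deltas=[[[0, 0, 0, 0], [0, 0, 0, 0], [0, 0, 0, 0]]])

```text
time_s: 24.6
eef_pos: [0.4156, -0.1976, 0.0639]
tool_rot: [0.0, 0.912, -0.41, 0.001]
force: [0.2, 0.1, -0.8]
opening: 0.341
grasp_force: 0.0
```

```bash
python3 - <<'E'
from h import *
to(.4135,-.1965,-48.5,.006)
E
```

```text
t 24.6 at [ 0.4156 -0.1976  0.0639] h -48.5 go -0.0021 0.0011 -0.0579 -0.0
```

Request:
carry_out(deltas=[[[-0.002, 0.001, -0.03, 0], [-0.002, 0.001, -0.05, 0], [-0.002, 0.001, -0.058, 0], [-0.002, 0.001, -0.058, 0], [-0.002, 0.001, -0.058, 0]]])

```text
time_s: 25.1
eef_pos: [0.4135, -0.1967, 0.0057]
tool_rot: [0.0, 0.912, -0.411, 0.001]
force: [0.5, 0.7, -0.4]
opening: 0.344
grasp_force: 0.0
```

Request:
carry_out(deltas=[[[0, 0, 0, 0], [0, 0, 0, 0], [0, 0, 0, 0], [0, 0, 0, 0], [0, 0, 0, 0]]], hand=0)

```text
time_s: 25.6
eef_pos: [0.4133, -0.1966, 0.0055]
tool_rot: [0.0, 0.912, -0.411, 0.001]
force: [-0.8, 0.1, 5.6]
opening: 0.181
grasp_force: 30.0
```

Request:
carry_out(deltas=[[[0, 0, 0.04, 0], [0, 0, 0.09, 0], [0, 0, 0.14, 8], [0, 0, 0.18, 16], [0, 0, 0.2, 24]]])

```text
time_s: 26.1
eef_pos: [0.414, -0.1969, 0.2087]
tool_rot: [0.001, 0.978, -0.21, 0.003]
force: [0.3, -0.4, -1.6]
opening: 0.181
grasp_force: 30.0
```

Request:
carry_out(deltas=[[[0.01, 0, 0, 8.5], [0.02, 0, 0, 17], [0.03, 0, 0, 25.5], [0.04, 0, 0, 34], [0.05, 0, 0, 42.5]]])

```text
time_s: 26.6
eef_pos: [0.4626, -0.1961, 0.2042]
tool_rot: [-0.0, 0.987, 0.159, -0.0]
force: [0.4, -0.6, -1.9]
opening: 0.177
grasp_force: 30.0
```

Request:
carry_out(deltas=[[[0.01, 0.02, 0, 8.5], [0.02, 0.04, 0, 17], [0.03, 0.06, 0, 25.5], [0.04, 0.08, 0, 34], [0.05, 0.1, 0, 42.5]]])

```text
time_s: 27.1
eef_pos: [0.5125, -0.0955, 0.2042]
tool_rot: [-0.0, 0.862, 0.506, -0.0]
force: [0.7, -0.3, -0.8]
opening: 0.177
grasp_force: 30.0
```

Request:
carry_out(deltas=[[[0.01, 0.02, 0, 8.5], [0.02, 0.04, 0, 17], [0.021, 0.06, 0, 25.5], [0.021, 0.06, 0, 29.5], [0.021, 0.06, 0, 29.5]]])

```text
time_s: 27.6
eef_pos: [0.5333, -0.0356, 0.2042]
tool_rot: [-0.0, 0.707, 0.707, -0.0]
force: [-0.3, 0.1, -1.8]
opening: 0.18
grasp_force: 30.0
```

Request:
carry_out(deltas=[[[0, 0, 0, 0], [0, 0, 0, 0]]])

```text
time_s: 27.8
eef_pos: [0.5334, -0.0371, 0.2045]
tool_rot: [-0.0, 0.708, 0.706, -0.0]
force: [-0.0, 0.5, -1.2]
opening: 0.182
grasp_force: 30.0
```

```bash
python3 - <<'E'
from tr import *
to(.5345,.0469,89.8,.0245)
p,d,K,T=shot('wrist','w8')
rims('w8')
E
```

```text
t 27.8 at [ 0.5334 -0.0371  0.2045] h 89.8 go 0.0011 0.084 -0.18 -0.0
[278, 0, 249, 243, 6036] [600.2  47.6] [213.8 211.3] 89.86
```

Request:
carry_out(deltas=[[[0.001, 0.04, 0, 0], [0.001, 0.07, -0.03, 0], [0.001, 0.084, -0.07, 0], [0.001, 0.084, -0.11, 0], [0.001, 0.084, -0.11, 0]]])

```text
time_s: 28.35
eef_pos: [0.53, 0.0472, 0.0897]
tool_rot: [-0.004, 0.707, 0.707, -0.004]
force: [-0.7, -0.4, -0.2]
opening: 0.179
grasp_force: 30.0
```

Request:
carry_out(deltas=[[[0, 0, 0, 0], [0, 0, 0, 0], [0, 0, 0, 0]]])

```text
time_s: 28.65
eef_pos: [0.5365, 0.0473, 0.0971]
tool_rot: [0.002, 0.708, 0.706, 0.001]
force: [0.4, -0.4, -0.7]
opening: 0.18
grasp_force: 30.0
```

```bash
python3 - <<'E'
from h import *
to(.5345,.0469,89.8,.0245)
E
```

```text
t 28.65 at [0.5365 0.0473 0.0971] h 89.9 go -0.002 -0.0004 -0.0726 -0.1
```

Request:
carry_out(deltas=[[[-0.002, 0, -0.03, 0], [-0.002, 0, -0.055, 0], [-0.002, 0, -0.073, 0], [-0.002, 0, -0.073, 0], [-0.002, 0, -0.073, 0]]])

```text
time_s: 29.15
eef_pos: [0.5337, 0.0475, 0.0229]
tool_rot: [0.001, 0.708, 0.707, 0.001]
force: [0.7, -0.5, 1.0]
opening: 0.18
grasp_force: 30.0
```

Request:
carry_out(deltas=[[[0, 0, 0, 0], [0, 0, 0, 0], [0, 0, 0, 0], [0, 0, 0, 0]]], hand=0.34)

```text
time_s: 29.55
eef_pos: [0.5328, 0.0476, 0.0221]
tool_rot: [0.0, 0.707, 0.707, 0.0]
force: [-0.1, 0.5, -0.1]
opening: 0.333
grasp_force: 0.0
```

Request:
carry_out(deltas=[[[0, 0, 0.04, 0], [0, -0.005, 0.09, 0], [0.02, -0.02, 0.14, 0], [0.04, -0.04, 0.19, 0], [0.06, -0.05, 0.24, 0]]])

```text
time_s: 30.05
eef_pos: [0.5862, 0.0, 0.2474]
tool_rot: [0.001, 0.708, 0.706, -0.0]
force: [1.4, 1.0, 0.2]
opening: 0.34
grasp_force: 0.0
```

Request:
carry_out(deltas=[[[0, 0, 0.05, 0], [0, 0, 0.1, 0], [0, 0, 0.13, 0], [0, 0, 0.13, 0], [0, 0, 0.13, 0]]])

```text
time_s: 30.55
eef_pos: [0.5861, 0.0018, 0.3755]
tool_rot: [0.0, 0.707, 0.707, 0.0]
force: [0.0, -0.7, -0.4]
opening: 0.343
grasp_force: 0.0
```

Request:
carry_out(deltas=[[[0, 0, 0, 0], [0, 0, 0, 0], [0, 0, 0, 0]]])

```text
time_s: 30.85
eef_pos: [0.5856, 0.0015, 0.374]
tool_rot: [-0.001, 0.707, 0.707, -0.001]
force: [-0.7, -0.8, 0.5]
opening: 0.342
grasp_force: 0.0
```

```bash
cat > cab.py <<'E'
from tr import *
def flat(fn,z0,tol,zp,mn,box=(.4,.8,-.1,.5)):
    z=np.load('pics/%s.npz'%fn); p,d,K,T=[z[k] for k in('p','d','K','T')]; P=cloud(d,K,T); H=P[...,2]
    m=(abs(H-z0)<tol)&(P[...,0]>box[0])&(P[...,0]<box[1])&(P[...,1]>box[2])&(P[...,1]<box[3])
    n,l,s,_=cv2.connectedComponentsWithStats(m.astype(np.uint8),connectivity=8)
    for i in range(1,n):
        if s[i,4]<mn: continue
        vv,uu=np.where(l==i); xy=plane(np.c_[uu,vv],zp,K,T)[:,:2]*1000
        r=cv2.minAreaRect(xy.astype(np.float32)); print(s[i].tolist(),np.round(r[0],1),np.round(r[1],1),round(r[2],2),'z',np.median(H[vv,uu]).round(4))
E
python3 - <<'E'
from cab import *
to(.59,0,90,.4)
p,d,K,T=shot('wrist','w9'); rims('w9'); flat('w9',.1515,.006,.151,2000)
cv2.imwrite('pics/w9.png',np.clip(p[:,:,::-1]*1.2,0,255).astype(np.uint8))
P=cloud(d,K,T)
for X in (.5345,.5785,.6225,.6665):
  m=(P[...,1]<.2)&(P[...,1]>-.03)&(abs(P[...,0]-X)<.007)&(P[...,2]>.014)&(P[...,2]<.1)
  Q=P[m]; print(X,[int(s[:,2].max()*1000) if len(s:=Q[abs(Q[:,1]-y)<.004]) else 0 for y in np.arange(-.01,.16,.01)])
E
```

```text
t 30.85 at [0.5856 0.0015 0.374 ] h 90.0 go 0.0044 -0.0015 0.026 0.0
[402, 13, 17, 40, 274] [699.2 218.3] [ 9.8 48.9] 20.95
[226, 26, 12, 41, 271] [462.6 202.7] [48.5  9.9] 76.33
[258, 81, 154, 155, 2874] [600.4  50.3] [218.7 211.4] 89.83
0.5345 [43, 34, 34, 34, 34, 34, 34, 35, 34, 34, 35, 28, 29, 28, 28, 28, 29]
0.5785 [43, 34, 34, 34, 34, 34, 34, 34, 34, 34, 33, 29, 29, 29, 29, 28, 37]
0.6225 [43, 35, 35, 34, 35, 33, 34, 34, 34, 34, 33, 29, 30, 28, 28, 29, 38]
0.6665 [43, 34, 34, 34, 34, 34, 35, 34, 34, 34, 33, 29, 29, 29, 28, 28, 39]
```

View pics/w9.png

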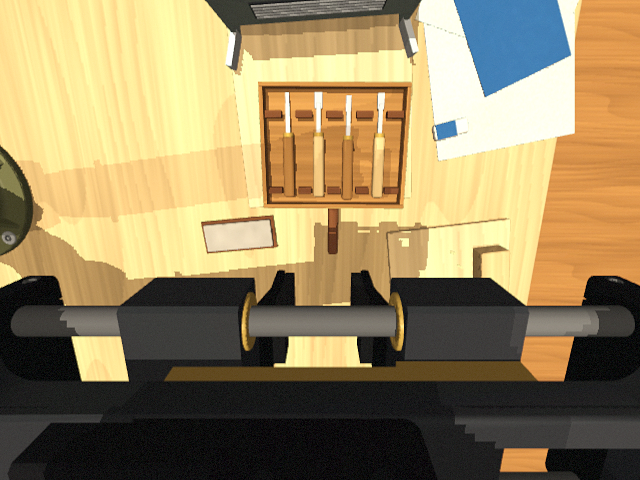

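All four gouges lie in the lanes, at (288,150) to (380,150). The cheeks at (232,45) and (409,37) give the bay axis: x = 0.581 at y = 0.21, yaw 93.75°. Now I grip the pull.

Request:
carry_out(deltas=[[[0.005, -0.03, -0.04, 0], [0.0144, -0.06, -0.08, 0], [0.0144, -0.08, -0.12, 0], [0.0144, -0.08, -0.165, 0], [0.0144, -0.08, -0.21, 0]]])

```text
time_s: 31.4
eef_pos: [0.6, -0.0798, 0.1632]
tool_rot: [0.0, 0.708, 0.706, -0.0]
force: [0.3, -0.1, 0.8]
opening: 0.336
grasp_force: 0.0
```

Request:
carry_out(deltas=[[[0, 0, -0.04, 0], [0, 0, -0.08, 0], [0, 0, -0.08, 0], [0, 0, -0.08, 0], [0, 0, -0.08, 0]]])

```text
time_s: 31.9
eef_pos: [0.6023, -0.0784, 0.0879]
tool_rot: [0.002, 0.707, 0.707, 0.001]
force: [-0.3, 0.9, -0.0]
opening: 0.337
grasp_force: 0.0
```

```bash
python3 - <<'E'
from h import *
to(.600,-.0783,89.8,.020)
E
```

```text
t 31.9 at [ 0.6023 -0.0784  0.0879] h 90.0 go -0.0023 0.0001 -0.0679 -0.2
```

Request:
carry_out(deltas=[[[-0.002, 0, -0.03, -0.2], [-0.002, 0, -0.055, -0.2], [-0.002, 0, -0.067, -0.2], [-0.002, 0, -0.067, -0.2], [-0.002, 0, -0.067, -0.2]]])

```text
time_s: 32.4
eef_pos: [0.5999, -0.0784, 0.0201]
tool_rot: [0.001, 0.709, 0.706, 0.001]
force: [0.6, -0.3, -0.2]
opening: 0.342
grasp_force: 0.0
```

Request:
carry_out(deltas=[[[0, 0, 0, 0], [0, 0, 0, 0], [0, 0, 0, 0], [0, 0, 0, 0], [0, 0, 0, 0]]], hand=0)

```text
time_s: 32.9
eef_pos: [0.5997, -0.0786, 0.0195]
tool_rot: [0.001, 0.709, 0.706, 0.001]
force: [0.8, -0.2, 6.5]
opening: 0.182
grasp_force: 30.0
```

Request:
carry_out(deltas=[[[0, 0.004, 0, 0.8], [0, 0.009, 0, 1.6], [-0.001, 0.014, 0, 2.4], [-0.001, 0.019, 0, 3.2], [-0.002, 0.023, 0, 3.95]]])

```text
time_s: 33.4
eef_pos: [0.5983, -0.0583, 0.0195]
tool_rot: [0.003, 0.685, 0.729, 0.0]
force: [1.2, -4.3, 4.4]
opening: 0.182
grasp_force: 30.1
```

Request:
carry_out(deltas=[[[0, 0, 0, 0], [0, 0, 0, 0]]])

```text
time_s: 33.6
eef_pos: [0.5981, -0.0571, 0.0195]
tool_rot: [0.002, 0.684, 0.729, 0.001]
force: [2.4, -3.1, 6.0]
opening: 0.183
grasp_force: 30.0
```

```bash
python3 - <<'E'
from cab import *
to(.5838,.1683,93.75,.020)
p,d,K,T=shot('wrist','w10'); 
z=np.load('pics/w10.npz'); flat('w10',.042,.006,.042,150,(.44,.75,-.03,.3))
cv2.imwrite('pics/w10.png',np.clip(p[:,:,::-1]*1.2,0,255).astype(np.uint8))
E
```

```text
t 33.6 at [ 0.5981 -0.0571  0.0195] h 93.6 go -0.0143 0.2254 0.0005 0.1
[36, 0, 579, 253, 18151] [593.4  18.6] [211.3  96.5] 3.73 z 0.0413
```

View pics/w10.png

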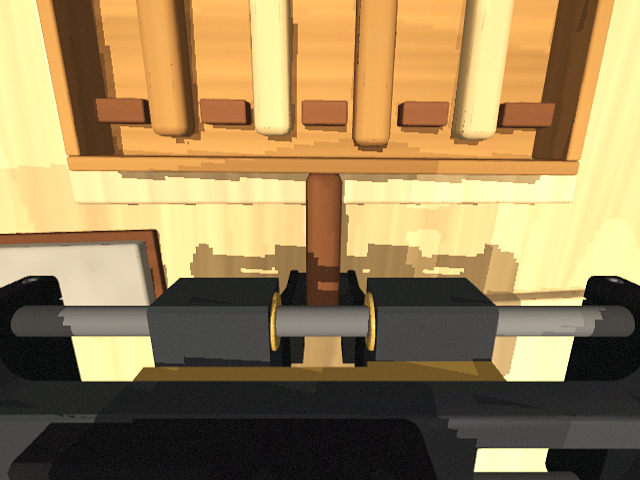

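The tray is gripped and aligned with the bay (yaw 93.7°), its front wall at (325,165). Sliding it in.

Request:
carry_out(deltas=[[[-0.0007, 0.011, 0, 0], [-0.0015, 0.023, 0, 0], [-0.0024, 0.036, 0, 0], [-0.0032, 0.049, 0, 0], [-0.0041, 0.062, 0, 0]]])

```text
time_s: 34.15
eef_pos: [0.5935, 0.0023, 0.0195]
tool_rot: [0.003, 0.685, 0.729, -0.001]
force: [0.5, -8.5, 8.0]
opening: 0.184
grasp_force: 30.0
```

Request:
carry_out(deltas=[[[-0.0008, 0.013, 0, 0], [-0.0017, 0.026, 0, 0], [-0.0026, 0.039, 0, 0], [-0.0034, 0.052, 0, 0], [-0.0042, 0.065, 0, 0]]])

```text
time_s: 34.65
eef_pos: [0.5896, 0.067, 0.0195]
tool_rot: [0.003, 0.685, 0.729, -0.002]
force: [0.5, -8.7, 9.4]
opening: 0.179
grasp_force: 30.0
```

Request:
carry_out(deltas=[[[-0.0008, 0.013, 0, 0], [-0.0017, 0.026, 0, 0], [-0.0026, 0.039, 0, 0], [-0.0034, 0.052, 0, 0], [-0.0042, 0.065, 0, 0]]])

```text
time_s: 35.15
eef_pos: [0.5856, 0.1318, 0.0195]
tool_rot: [0.003, 0.685, 0.729, -0.002]
force: [1.1, -9.6, 10.5]
opening: 0.182
grasp_force: 30.0
```

```bash
python3 - <<'E'
from cab import *
to(.5838,.1683,93.75,.020)
E
```

```text
t 35.15 at [0.5856 0.1318 0.0195] h 93.5 go -0.0018 0.0365 0.0005 0.2
```

Request:
carry_out(deltas=[[[-0.0006, 0.009, 0, 0], [-0.0012, 0.018, 0, 0], [-0.0017, 0.026, 0, 0], [-0.0022, 0.033, 0, 0], [-0.0024, 0.036, 0, 0]]])

```text
time_s: 35.65
eef_pos: [0.5832, 0.1679, 0.0195]
tool_rot: [0.003, 0.685, 0.729, -0.002]
force: [0.3, -12.7, 13.9]
opening: 0.18
grasp_force: 30.0
```

Request:
carry_out(deltas=[[[0, 0.001, 0, 0], [-0.0001, 0.002, 0, 0], [-0.0002, 0.003, 0, 0], [-0.0003, 0.004, 0, 0]]])

```text
time_s: 36.05
eef_pos: [0.5832, 0.168, 0.0195]
tool_rot: [0.004, 0.686, 0.728, -0.004]
force: [-0.4, -17.0, 15.0]
opening: 0.18
grasp_force: 30.0
```

```bash
python3 - <<'E'
from cab import *
to(.5838,.1683,93.75,.020)
p,d,K,T=shot('wrist','w11')
E
```

```text
t 36.05 at [0.5832 0.168  0.0195] h 93.4 go 0.0006 0.0003 0.0005 0.3
```

The tray stopped at the expected place with the force rising, so it is home. I release it, rise and look at the port.

Request:
carry_out(deltas=[[[0, 0, 0, 0], [0, 0, 0, 0], [0, 0, 0, 0], [0, 0, 0, 0]]], hand=0.5)

```text
time_s: 36.5
eef_pos: [0.5803, 0.1775, 0.0177]
tool_rot: [-0.001, 0.683, 0.73, -0.0]
force: [0.7, -1.0, 0.5]
opening: 0.45
grasp_force: 0.0
```

Request:
carry_out(deltas=[[[0.001, -0.015, 0.001, 0], [0.002, -0.04, 0.001, 0], [0.003, -0.05, 0.04, 0], [0.003, -0.05, 0.09, 0], [0.003, -0.05, 0.14, 0]]])

```text
time_s: 37.0
eef_pos: [0.5836, 0.1246, 0.1592]
tool_rot: [-0.0, 0.684, 0.729, -0.001]
force: [0.4, 0.4, 0.2]
opening: 0.498
grasp_force: 0.0
```

Request:
carry_out(deltas=[[[0, 0, 0.05, 0], [0, 0, 0.1, 0], [0, 0, 0.15, 0], [0, 0, 0.2, 0], [0, 0, 0.25, 0]]])

```text
time_s: 37.5
eef_pos: [0.5838, 0.1254, 0.4105]
tool_rot: [0.0, 0.684, 0.729, -0.0]
force: [1.2, -0.2, 0.3]
opening: 0.501
grasp_force: 0.0
```

Request:
carry_out(deltas=[[[0, 0, 0, 0], [0, 0, 0, 0], [0, 0, 0, 0]]])

```text
time_s: 37.8
eef_pos: [0.5839, 0.1257, 0.4068]
tool_rot: [-0.001, 0.684, 0.729, -0.001]
force: [0.2, 0.5, -1.1]
opening: 0.501
grasp_force: 0.0
```

```bash
python3 - <<'E'
from cab import *
to(.574,.321,93.75,.4)
p,d,K,T=shot('wrist','w12'); flat('w12',.1515,.006,.151,1500)
P=cloud(d,K,T); H=P[...,2]
hole=((H<.135)&(np.hypot(P[...,0]-.574,P[...,1]-.321)<.1)&(P[...,1]>.25)).astype(np.uint8)
n,l,s,c=cv2.connectedComponentsWithStats(hole)
print(s[1:].tolist())
# bright ring
g=p.min(2); R=plane(np.argwhere(g>-1)[:,::-1],.152,K,T).reshape(480,640,3)
np.save('pics/R.npy',R)
cv2.imwrite('pics/w12.png',np.clip(p[:,:,::-1]*1.2,0,255).astype(np.uint8))
E
```

```text
t 37.8 at [0.5839 0.1257 0.4068] h 93.7 go -0.0099 0.1953 -0.0068 0.1
[219, 0, 216, 122, 21867] [576.  288.9] [235.8 124.9] 3.72 z 0.1508
[[288, 0, 77, 63, 3190], [286, 16, 1, 1, 1], [365, 17, 1, 1, 1], [287, 46, 1, 1, 1], [365, 46, 1, 1, 1]]
```

View pics/w12.png

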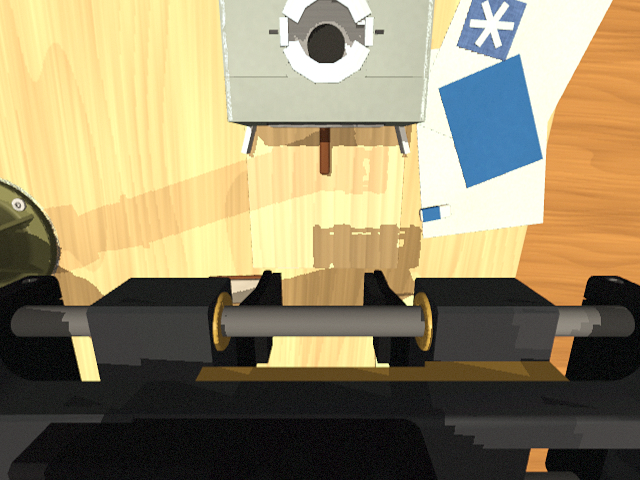

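The wrist view shows the port at about (326,32) with its slots to the left and right at u 288 and 365. The tray is inside, with only the pull visible at (325,150).

```bash
python3 - <<'E'
from cab import *
for fn,off in (('w12',(0,0)),('top0',(.0019,0))):
    z=np.load('pics/%s.npz'%fn); p,d,K,T=[z[k] for k in('p','d','K','T')]; P=cloud(d,K,T); H=P[...,2]
    v,u=np.mgrid[:480,:640]; R=plane(np.c_[u.ravel(),v.ravel()],.152,K,T).reshape(480,640,3)
    near=np.hypot(R[...,0]-.574,R[...,1]-.321)<.048
    m=near&(H<.14)&(H>-.1)
    c0=np.array([.574,.3215]); a=np.radians(3.75); ey=np.array([np.cos(a),np.sin(a)]); ex=np.array([-np.sin(a),np.cos(a)])
    Q=R[m][:,:2]-c0; s=Q@ey; t=Q@ex
    print(fn,'along slots',s.min(),s.max(),(s.min()+s.max())/2)
    for lo,hi in ((-.041,-.034),(.034,.041)):
        k=(s>lo)&(s<hi); 
        if k.any(): print('  slot t',t[k].min(),t[k].max(),(t[k].min()+t[k].max())/2)
    k=abs(s)<.02; print('  hole t range',t[k].min(),t[k].max())
E
python3 m1.py | grep -E "flange|rib"
```

```text
w12 along slots -0.04438836167989408 0.043624952230776594 -0.00038170472455874294
  slot t -0.009373579834996116 0.01124269163287675 0.0009345558989403173
  slot t -0.013438475167825434 0.004365622361848336 -0.004536426402988549
  hole t range -0.03168584001795789 0.029327015431020325
top0 along slots -0.043841109954343614 0.039883251860645855 -0.0019789290468488797
  slot t -0.008662862786809779 0.008721123057043105 2.9130135116663125e-05
  slot t -0.0125659510311022 0.0049048214850396 -0.0038305647730313
  hole t range -0.029415905662143662 0.030546585633126733
flange [426, 272, 34, 34, 673] [ 461.5 -417.8] [85.3 85.8] 88.9 z 0.0682
rib [433, 281, 25, 15, 227] [ 460.7 -416.4] [23.8 61.4] 17.6 z 0.0998
fl+rib [426, 272, 34, 34, 905] [ 434.6 -274.4] [ 86.3 378.1] 10.4 z 0.0697[ WARN:0@0.336] global loadsave.cpp:1063 imwrite_ Unsupported depth image for selected encoder is fallbacked to CV_8U.
```

Request:
carry_out(deltas=[[[0, -0.05, 0, 3], [0, -0.1, 0, 6], [-0.01, -0.15, 0, 9], [-0.03, -0.195, 0, 12], [-0.05, -0.24, 0, 14]]])

```text
time_s: 38.35
eef_pos: [0.5326, -0.1157, 0.4062]
tool_rot: [-0.002, 0.589, 0.808, -0.001]
force: [1.8, -0.8, -0.6]
opening: 0.5
grasp_force: 0.0
```

Request:
carry_out(deltas=[[[-0.02, -0.045, -0.01, 0], [-0.03, -0.09, -0.02, 0], [-0.04, -0.13, -0.04, 0], [-0.05, -0.165, -0.05, 0], [-0.05, -0.2, -0.06, 0]]])

```text
time_s: 38.85
eef_pos: [0.4817, -0.3154, 0.3462]
tool_rot: [-0.002, 0.591, 0.807, -0.001]
force: [0.6, -0.0, -0.4]
opening: 0.496
grasp_force: 0.0
```

Request:
carry_out(deltas=[[[-0.01, -0.04, 0, 0], [-0.02, -0.08, 0, 0], [-0.025, -0.12, 0, 0], [-0.025, -0.16, 0, 0], [-0.025, -0.16, 0, 0]]])

```text
time_s: 39.35
eef_pos: [0.455, -0.4797, 0.3438]
tool_rot: [-0.003, 0.593, 0.805, -0.001]
force: [-0.5, -1.2, -0.9]
opening: 0.502
grasp_force: 0.0
```

Request:
carry_out(deltas=[[[0, 0, 0, 0], [0, 0, 0, 0], [0, 0, 0, 0]]])

```text
time_s: 39.65
eef_pos: [0.4599, -0.4717, 0.3484]
tool_rot: [-0.0, 0.589, 0.808, 0.0]
force: [-0.5, 0.1, 0.8]
opening: 0.499
grasp_force: 0.0
```

```bash
python3 - <<'E'
from cab import *
to(.461,-.417,107.6,.073)
p,d,K,T=shot('wrist','w13'); flat('w13',.1,.006,.1,60,(.38,.55,-.5,-.33));flat('w13',.068,.006,.068,60,(.38,.55,-.5,-.33))
E
```

```text
t 39.65 at [ 0.4599 -0.4717  0.3484] h 107.9 go 0.0011 0.0547 -0.2754 -0.3
[329, 140, 20, 50, 989] [ 462.4 -417.8] [23.5 58.2] 18.22 z 0.0996
[304, 129, 67, 69, 2574] [ 462. -418.] [86.4 86.5] 63.67 z 0.0677
```

```bash
python3 - <<'E'
from cab import *
z=np.load('pics/w12.npz'); p,d,K,T=[z[k] for k in('p','d','K','T')]
g=p.max(2); H=cloud(d,K,T)[...,2]
for u0,u1 in ((262,283),(369,392)):
    w=g[22:44,u0:u1]; m=w<w.min()+35; vv,uu=np.where(m); uv=np.c_[uu+u0,vv+22]; X=plane(uv,.152,K,T)
    print(uv.min(0),uv.max(0),len(uv),X.mean(0).round(4))
for v in range(14,52,2): print(v,''.join('#' if H[v,u]<.14 else '.' for u in range(280,374)))
E
```

```text
[269  30] [277  33] 36 [0.5149 0.3167 0.152 ]
[375  30] [382  33] 29 [0.6324 0.3242 0.152 ]
14 .......................################################################.......................
16 ......#...............##################################################......................
18 ........##...........####################################################.....................
20 ........#####.......#####################################.################....................
22 ........########...##############################################.########....................
24 ........##########.##########################################################.................
26 ........#############################################################.###############.........
28 ........#############################################################################.........
30 ........##############################################.##############################.........
32 .........#############.##############################################################.........
34 .........################
[... 153 characters left out ...]
#####.........
38 .........################################.###########################################.........
40 .........########.#########################################################.#########.........
42 ....................######################################################.....#####..........
44 .....................####################################################.........##..........
46 .......#..............##################################.#####.#########.............#........
48 .......................################################################.......................
50 ........................#############################################.........................
```

Request:
carry_out(deltas=[[[0.001, 0.03, -0.03, 0], [0.002, 0.0537, -0.06, 0], [0.002, 0.0537, -0.1, 0], [0.002, 0.0537, -0.15, 0], [0.002, 0.0537, -0.19, 0]]])

```text
time_s: 40.2
eef_pos: [0.461, -0.4182, 0.1567]
tool_rot: [-0.0, 0.589, 0.808, -0.0]
force: [0.5, -0.5, 0.1]
opening: 0.504
grasp_force: 0.0
```

Request:
carry_out(deltas=[[[0, 0, -0.02, 0], [0, 0, -0.03, 0], [0, 0, -0.03, 0], [0, 0, -0.03, 0]]])

```text
time_s: 40.6
eef_pos: [0.4622, -0.42, 0.13]
tool_rot: [0.001, 0.59, 0.808, -0.0]
force: [0.3, -0.3, 0.2]
opening: 0.505
grasp_force: 0.0
```

```bash
python3 - <<'E'
from cab import *
to(.462,-.418,108,.074)
E
```

```text
t 40.6 at [ 0.4622 -0.42    0.13  ] h 107.7 go -0.0002 0.002 -0.056 0.3
```

Request:
carry_out(deltas=[[[0, 0.002, -0.025, 0.3], [0, 0.002, -0.045, 0.3], [0, 0.002, -0.056, 0.3], [0, 0.002, -0.056, 0.3], [0, 0.002, -0.056, 0.3]]])

```text
time_s: 41.1
eef_pos: [0.462, -0.4183, 0.0736]
tool_rot: [0.001, 0.588, 0.809, -0.0]
force: [0.5, 0.5, 0.9]
opening: 0.498
grasp_force: 0.0
```

Request:
carry_out(deltas=[[[0, 0, 0, 0], [0, 0, 0, 0], [0, 0, 0, 0], [0, 0, 0, 0], [0, 0, 0, 0]]], hand=0)

```text
time_s: 41.6
eef_pos: [0.4617, -0.4179, 0.0728]
tool_rot: [0.001, 0.588, 0.809, 0.0]
force: [0.4, 0.4, 2.2]
opening: 0.268
grasp_force: 29.9
```

Request:
carry_out(deltas=[[[0, 0, 0.03, 0], [0, 0, 0.07, 0], [0, 0, 0.12, 0], [0, 0, 0.17, 0], [0, 0, 0.22, 0]]])

```text
time_s: 42.1
eef_pos: [0.4605, -0.4173, 0.2934]
tool_rot: [-0.001, 0.588, 0.809, -0.0]
force: [0.4, -1.1, -1.8]
opening: 0.276
grasp_force: 29.9
```

Request:
carry_out(deltas=[[[0.01, 0.04, 0.01, 5], [0.02, 0.08, 0.02, 10], [0.03, 0.12, 0.02, 15], [0.04, 0.16, 0.02, 20], [0.05, 0.2, 0.02, 25]]])

```text
time_s: 42.6
eef_pos: [0.5109, -0.216, 0.3117]
tool_rot: [-0.001, 0.397, 0.918, -0.0]
force: [-0.1, -0.3, -2.2]
opening: 0.273
grasp_force: 30.0
```

Request:
carry_out(deltas=[[[0.01, 0.04, 0, 5], [0.02, 0.08, 0, 10], [0.03, 0.12, 0, 15], [0.04, 0.16, 0, 20], [0.05, 0.2, 0, 25]]])

```text
time_s: 43.1
eef_pos: [0.5608, -0.0163, 0.3117]
tool_rot: [-0.001, 0.189, 0.982, -0.0]
force: [0.7, -0.3, -3.2]
opening: 0.273
grasp_force: 30.0
```

Request:
carry_out(deltas=[[[0.002, 0.04, 0, 5], [0.004, 0.08, 0, 10], [0.006, 0.12, 0, 15], [0.008, 0.16, 0, 20], [0.01, 0.2, 0, 25]]])

```text
time_s: 43.6
eef_pos: [0.5708, 0.1833, 0.3116]
tool_rot: [-0.0, -0.028, 1.0, -0.0]
force: [0.7, -0.1, -2.1]
opening: 0.277
grasp_force: 30.0
```

Request:
carry_out(deltas=[[[0.001, 0.04, 0, 0.7], [0.0017, 0.08, 0, 0.7], [0.0017, 0.12, 0, 0.7], [0.0017, 0.138, 0, 0.7], [0.0017, 0.138, 0, 0.7]]])

```text
time_s: 44.1
eef_pos: [0.5706, 0.3244, 0.311]
tool_rot: [-0.001, -0.036, 0.999, 0.001]
force: [0.1, 0.3, -2.3]
opening: 0.271
grasp_force: 30.0
```

Request:
carry_out(deltas=[[[0, 0, 0, 0], [0, 0, 0, 0], [0, 0, 0, 0]]])

```text
time_s: 44.4
eef_pos: [0.5737, 0.3184, 0.3122]
tool_rot: [0.0, -0.031, 1.0, -0.001]
force: [0.9, 0.9, -2.6]
opening: 0.27
grasp_force: 30.0
```

```bash
python3 - <<'E'
from cab import *
to(.5737,.3204,183.7,.25); print(bot.get_obs()['qpos'].round(2))
E
```

```text
t 44.4 at [0.5737 0.3184 0.3122] h 183.6 go 0.0 0.002 -0.0622 0.1
[ 0.05  0.42 -0.85  1.26  0.32  1.59  0.88]
```

Request:
carry_out(deltas=[[[0, 0.002, -0.03, 0.1], [0, 0.002, -0.06, 0.1], [0, 0.002, -0.075, 0.1], [0, 0.002, -0.075, 0.1], [0, 0.002, -0.075, 0.1]]])

```text
time_s: 44.9
eef_pos: [0.5735, 0.322, 0.2383]
tool_rot: [0.0, -0.033, 0.999, 0.0]
force: [0.0, 0.2, -0.7]
opening: 0.274
grasp_force: 30.0
```

Request:
carry_out(deltas=[[[0, 0, -0.008, 0], [0, 0, -0.016, 0], [0, 0, -0.024, 0], [0, 0, -0.032, 0], [0, 0, -0.032, 0]]])

```text
time_s: 45.4
eef_pos: [0.5723, 0.3217, 0.2035]
tool_rot: [-0.001, -0.033, 0.999, -0.001]
force: [-0.6, -1.0, -1.9]
opening: 0.271
grasp_force: 30.0
```

```bash
python3 - <<'E'
from cab import *
to(.5737,.3204,183.7,.1728); o=bot.get_obs(); print(o['force'].round(1),o['ft_torque'].round(2))
E
```

```text
t 45.4 at [0.5723 0.3217 0.2035] h 183.8 go 0.0014 -0.0013 -0.0307 -0.1
[-0.6 -1.  -1.9] [ 0.09 -0.11  0.05]
```

Request:
carry_out(deltas=[[[0.001, -0.001, -0.006, 0], [0.001, -0.001, -0.012, 0], [0.001, -0.001, -0.018, 0], [0.001, -0.001, -0.024, 0], [0.001, -0.001, -0.03, 0]]])

```text
time_s: 45.9
eef_pos: [0.5739, 0.3213, 0.1747]
tool_rot: [-0.0, -0.033, 0.999, 0.0]
force: [-0.2, -0.2, -1.6]
opening: 0.278
grasp_force: 30.0
```

Request:
carry_out(deltas=[[[0, 0, 0, 0]]])

```text
time_s: 46.0
eef_pos: [0.5734, 0.3209, 0.174]
tool_rot: [-0.001, -0.033, 0.999, -0.0]
force: [-0.4, -0.3, -2.4]
opening: 0.275
grasp_force: 30.0
```

```bash
python3 - <<'E'
from cab import *
to(.5737,.3204,183.7,.1665); o=bot.get_obs(); print(o['force'].round(1),o['ft_torque'].round(2))
E
```

```text
t 46.0 at [0.5734 0.3209 0.174 ] h 183.8 go 0.0003 -0.0005 -0.0075 -0.1
[-0.4 -0.3 -2.4] [ 0.08 -0.13 -0.02]
```

Request:
carry_out(deltas=[[[0, 0, -0.003, 0], [0, 0, -0.006, 0], [0, 0, -0.008, 0], [0, 0, -0.009, 0], [0, 0, -0.009, 0]]])

```text
time_s: 46.5
eef_pos: [0.5743, 0.3216, 0.1678]
tool_rot: [0.001, -0.033, 0.999, 0.0]
force: [-2.1, -1.8, 6.8]
opening: 0.271
grasp_force: 30.0
```

```bash
python3 - <<'E'
from cab import *
to(.5737,.3204,183.7,.1660); o=bot.get_obs(); print(o['force'].round(1),o['ft_torque'].round(2))
E
```

```text
t 46.5 at [0.5743 0.3216 0.1678] h 183.8 go -0.0006 -0.0012 -0.0018 -0.1
[-2.1 -1.8  6.8] [-0.44  0.47  0.02]
```

Request:
carry_out(deltas=[[[0, 0, -0.002, 0], [0, 0, -0.003, 0], [0, 0, -0.003, -3], [0, 0, -0.003, -7], [0, 0, -0.003, -12]]])

```text
time_s: 47.0
eef_pos: [0.5753, 0.3219, 0.166]
tool_rot: [0.002, 0.073, 0.997, 0.001]
force: [-0.7, -0.6, 9.2]
opening: 0.274
grasp_force: 30.0
```

Request:
carry_out(deltas=[[[0, 0, 0, -5], [0, 0, 0, -10], [0, 0, 0, -15], [0, 0, 0, -20], [0, 0, 0, -25]]])

```text
time_s: 47.5
eef_pos: [0.5756, 0.3216, 0.1661]
tool_rot: [0.002, 0.288, 0.958, 0.001]
force: [0.3, -1.6, 9.2]
opening: 0.279
grasp_force: 30.0
```

```bash
python3 - <<'E'
from cab import *
to(.5737,.3204,93.7,.1660); o=bot.get_obs(); print(o['force'].round(1),o['ft_torque'].round(2))
E
```

```text
t 47.5 at [0.5756 0.3216 0.1661] h 146.6 go -0.0019 -0.0012 -0.0001 -52.9
[ 0.3 -1.6  9.2] [-0.49  0.13  0.08]
```

Turning freely. Now the rest, up to the stop.

Request:
carry_out(deltas=[[[0, 0, 0, -5], [0, 0, 0, -11], [0, 0, 0, -17], [0, 0, 0, -23], [0, 0, 0, -29]]])

```text
time_s: 48.0
eef_pos: [0.5754, 0.3216, 0.1661]
tool_rot: [0.002, 0.518, 0.855, 0.002]
force: [-1.8, -0.9, 8.2]
opening: 0.276
grasp_force: 30.0
```

Request:
carry_out(deltas=[[[0, 0, 0, -6], [0, 0, 0, -12], [0, 0, 0, -18], [0, 0, 0, -22], [0, 0, 0, -24]]])

```text
time_s: 48.5
eef_pos: [0.5752, 0.3219, 0.1662]
tool_rot: [0.001, 0.684, 0.729, 0.002]
force: [-0.8, -1.3, 8.2]
opening: 0.272
grasp_force: 30.0
```

Request:
carry_out(deltas=[[[0, 0, 0, -1], [0, 0, 0, -2], [0, 0, 0, -3]]])

```text
time_s: 48.8
eef_pos: [0.5747, 0.3222, 0.1661]
tool_rot: [0.001, 0.702, 0.713, 0.002]
force: [-1.8, -1.0, 8.6]
opening: 0.273
grasp_force: 30.5
```

```bash
python3 - <<'E'
from cab import *
to(.5737,.3204,93.7,.1660); o=bot.get_obs(); print(o['force'].round(1),o['ft_torque'].round(2))
E
```

```text
t 48.8 at [0.5747 0.3222 0.1661] h 90.9 go -0.001 -0.0018 -0.0001 2.8
[-1.8 -1.   8.6] [-0.22  0.34  0.82]
```

The torque has risen to 0.8 N m at the stop. Releasing and checking.

Request:
carry_out(deltas=[[[0, 0, 0.002, 0], [0, 0, 0.002, 0], [0, 0, 0.002, 0], [0, 0, 0.002, 0], [0, 0, 0.002, 0]]], hand=0.5)

```text
time_s: 49.3
eef_pos: [0.5738, 0.3212, 0.1648]
tool_rot: [-0.0, 0.702, 0.712, -0.0]
force: [1.0, -1.0, -0.2]
opening: 0.495
grasp_force: 0.0
```

Request:
carry_out(deltas=[[[0, 0, 0.04, 0], [0, 0, 0.08, 0], [0, -0.04, 0.12, 0], [0, -0.09, 0.16, 0], [0, -0.14, 0.2, 0]]])

```text
time_s: 49.8
eef_pos: [0.5736, 0.2074, 0.3449]
tool_rot: [0.0, 0.702, 0.713, 0.0]
force: [1.4, -0.8, -0.5]
opening: 0.502
grasp_force: 0.0
```

Request:
carry_out(deltas=[[[0, -0.05, 0.02, 0], [0, -0.08, 0.04, 0], [0, -0.08, 0.04, 0], [0, -0.08, 0.04, 0]]])

```text
time_s: 50.2
eef_pos: [0.5742, 0.1276, 0.384]
tool_rot: [0.0, 0.703, 0.711, 0.001]
force: [0.3, 0.6, -0.3]
opening: 0.498
grasp_force: 0.0
```

```bash
python3 - <<'E'
from cab import *
to(.5737,.3204,93.7,.1660)
p,d,K,T=shot('wrist','w14'); B=(.45,.7,.2,.42)
print('rib');flat('w14',.192,.006,.192,60,B); flat('w14',.196+.004,.004,.196,60,B); print('flange');flat('w14',.164,.005,.164,100,B)
cv2.imwrite('pics/w14.png',np.clip(p[:,:,::-1]*1.2,0,255).astype(np.uint8))
P=cloud(d,K,T); m=(abs(P[...,0]-.583)<.03)&(P[...,1]>.1)&(P[...,1]<.22)&(P[...,2]>.033)&(P[...,2]<.047); Q=P[m]
print('pull y',Q[:,1].min(),Q[:,1].max(),'exp end',.318-.163)
p,d,K,T=shot('top','top9'); cv2.imwrite('pics/top9.png',np.clip(p[:,:,::-1]*1.5,0,255).astype(np.uint8))
E
```

```text
t 50.2 at [0.5742 0.1276 0.384 ] h 90.7 go -0.0005 0.1928 -0.218 3.0
rib
[313, 0, 26, 51, 1269] [574.3 309.7] [23.5 41.6] 1.49 z 0.1955
[315, 0, 22, 42, 223] [574.4 312.6] [18.8 33.4] 4.94 z 0.1964
flange
[283, 0, 86, 72, 3786] [574.5 308.4] [86.6 64.5] 0.77 z 0.1636
pull y 0.1560769961137267 0.21985586152304692 exp end 0.155
```

View pics/w14.png

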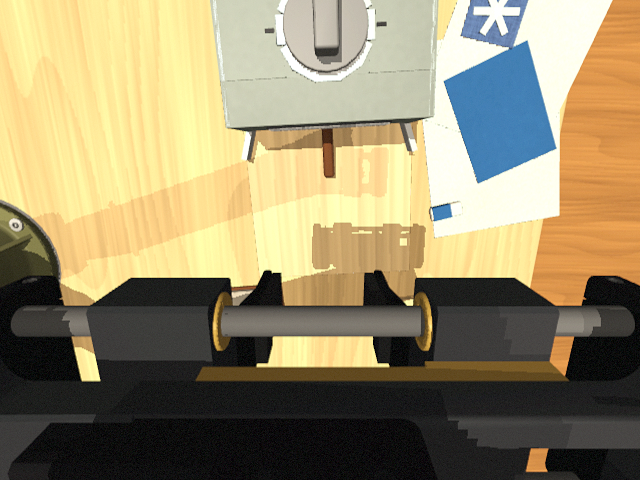

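The cartridge is locked: its rib top at (327,30) is at 196 mm and the rib points at the cabinet front. The tray pull at (327,152) is where it was left, with the tray home. Handing in.

```bash
python3 -c "
from cell import bot
print(bot.job_done())"
```

```text
the job is handed in; nothing more can be done
None
```

The job is handed in. All four gouges are in the tray lanes with their edges towards the cabinet, the tray is home in the bay, and the desiccant cartridge is locked in the port.

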